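# Close the mould clamp with its star wheel and lock it with the pin spanner

### The arm

A 7-joint arm with a two-finger parallel gripper is mounted at the origin on the work surface. World frame = base frame: x ahead of the robot, y to its left, z up, the work surface at z = 0. Lengths are in m, angles in rad, forces in N, time in s.
With the tool pointing down it reaches from about 0.4 to 0.85 m from the base axis. Payload 6.9 kg.
Tool frame: the origin (TCP) lies between the finger pads; the fingertips stand 11 mm ahead of it and the grasp point (between the pads) lies 8 mm behind it; y points along the fingers, z is the direction in which the jaws open and shut, and the axes are right-handed (so a half turn about y gives the same grasp; the last joint's range is limited). The gripper opens to 85 mm and grips with 20 to 120 N. Pads are 22 mm wide; open, the fingers measure 114 mm over their backs; the gripper's body (76 mm by 85 mm) begins 54 mm behind the grasp point. The pads swing forward as they close: fully open they stand 13 mm farther back than shut.
Start: joints at [-1.089, 0.507, -0.238, 1.5, 0.126, 1.149, -0.155], TCP at [0.23, 0.581, 0.242] pointing down, gripper open.
Joint ranges: [-3.08, 3.08], [-0.24, 2.05], [-1.43, 1.35], [0, 2.5], [-1.52, 4.66], [0.17, 1.96], [-2.89, 2.89]. Speed limits (rad/s): [2.39, 2.39, 3.14, 3.14, 3.14, 3.14, 3.14].

### API

Orientations are given as a rotation vector (axis times angle).
In Python, from bench import * gives the robot as it stands.
- The arm moves only by the tool apply_moves, never from a script. Its argument "increments" is a list of rows, each a list of 7 numbers: the opening, from 0 (shut) to 1 (fully open), then the shift along the world's x, y, z in m, then the turn, a rotation vector about the world's x, y, z in degrees. In form: [[hand, x, y, z, rx, ry, rz], ...]. A call has 1 to 12 rows; each row is the pose to reach, as a shift and turn from the pose measured when the call began; what a row does not reach only later rows make up. A row lasts 1/8 s, in which the tool goes at most 62.5 mm and 10.7 degrees, less where a joint would pass 70% of its speed; a pose out of reach is approached as far as the arm can. A call with a gripper value outside its range is refused whole. The fingers move at their own pace and stop on an object; "squeeze" is the grip in N (left out, the last holds). Time passes only in rows, so rows that repeat a pose let the fingers close. It gives the time, the measured TCP pose, the force and the opening at its end, in the units of the state.
- get_state(): the state, without advancing time (a new reading comes with each control period).
- capture(name): name is "scene" or "top" or "wrist"; returns a dict with "color" (420x560x3 uint8, blue, green, red), "fx", "fy", "cx", "cy" (pixels), "world_to_cam" (4x4, takes a point from world to camera coordinates). Camera axes: x right, y up, looking along -z (the intrinsics and any distortion apply to the point x, -y, -z); pixel columns grow to the right and rows downward; lengths in m; the calibration is good to about 2 mm. A picture is of the moment at which its call begins. There is no depth.
- finish_job(): hands the job in, once; it reports no verdict.
Trained networks look in the newest picture that a camera, given by its name, has taken for a name from the list of things; names that differ only in an ending like _2 or _b are one class to them, and where a whole thing is asked for, a point or a joint stands for the part that bears it (a point fixed in the world has none). Each returns a list of dicts, best first, with "confidence" (0 to 1); they miss things now and then, are a little off and sometimes report something else, mostly with a low value. They report only what shows in the picture. A call takes as long as a camera call. They do not tell look-alikes from the thing itself.
- search_frame(label, camera): "at" ([column, row] as shares, 0 to 1, of the picture: columns of its width, rows of its height, amid what is visible of it).
- place_of(label, camera): "at" ([column, row] as shares, 0 to 1, of the picture: columns of its width, rows of its height: a listed point, or the origin of a listed thing).
The state is a dict: "time_s": time; "q": joint angles; "dq": joint speeds; "joint_efforts": joint torques, N m; "position": TCP position; "eef_rot": TCP orientation; "force": force on the tool from outside, world axes, zero at the start; "moment": the same for the moment, N m; "width": finger opening in m.
Only numpy, scipy, OpenCV 4.12 (cv2) and the standard library are available. Lean on these libraries where they do the work, as an engineer would, in place of code of your own. Each camera call takes 0.05 s, during which the arm holds its last target.

### The job

Close the clamp on the bench fixture by turning its star wheel clockwise (push one spoke after another) until the sliding jaw is tight against the fixed mould block; do not push the jaw itself. Then take the two-pin spanner from its rest, put both of its pins fully into the two holes of the lock ring and turn the ring clockwise to its stop with it. Lay the spanner back on its rest as it was, and leave everything else on the bench where it is.

Things in the scene. Friction and masses are not known exactly. Their poses are not given: they have to be found in the camera images.
- fixture: Dark steel clamp fixture, fixed to the bench; base plate x = -120 to 140, y = -190 to 190, 20 mm thick. Origin at its underside; x, y horizontal (roughly the robot's, yaw within 0.25 rad), z up. In its frame (mm): star wheel axis at (-30, -95), lock ring axis at (-30, 85), jaw slideway along y at x = 105, fixed mould block (62 x 50, up to 83 high) at (105, 146).
- star_wheel (a joint): Turn of the star wheel in rad, grows clockwise from above. It starts between 0 and 0.6; at 4.0 (end stop) the jaw is tight on the block. Stays where left, friction about 0.15 N m.
- guard_top (a point): Middle of the near top edge of the aluminium wheel guard, 82 mm above the bench, with the fixture's axes. From this edge the roof reaches 42 mm to +x and 95 mm to either side (y), its underside 75 mm above the bench, over the far part of the wheel; behind it stands a wall.
- wheel_hub (a point): Centre of the star wheel on its vertical axis at the height of the spokes (55 mm above the bench); turns with the wheel. Its x axis points along one of five equal level spokes, 72 degrees apart: round steel bars 16 mm thick, ends 85 mm from the axis. Hub: radius 24 mm, top 74 mm above the bench. Open towards the robot and to both sides, guarded on the far side.
- jaw (a joint): Travel of the aluminium jaw along the fixture's y in m, geared to the wheel: 9 mm per rad; 0.036 = closed on the block. The jaw is up to 78 mm high.
- lock_ring (a joint): Turn of the lock ring in rad, grows clockwise from above, starts between 0 and 0.4, end stop (locked) at 1.3. Stays where left, friction about 0.25 N m.
- ring_center (a point): Centre of the flat top face of the steel lock ring (116 mm across, 14 mm thick, top 60 mm above the bench), turns with the ring; its x axis runs through both pin holes. The bore is 40 mm across.
- ring_hole_a (a point): Centre of the mouth of one pin hole: 14 mm across, 12 mm deep, 40 mm from the ring's axis.
- ring_hole_b (a point): Centre of the mouth of the other pin hole, same size, opposite the first.
- spanner_grip (a point): Centre of the upright grip tab of the loose steel two-pin spanner (0.3 to 0.5 kg): tab 40 (x) x 16 (y) x 48 mm high; z up. Under it a bar 116 (x) x 24 x 16 mm, its underside 40 mm below this point; two pins 8 mm thick, 12 mm long, tapered, point down from the bar at x = +40 and -40 mm. Same after a half turn. With the pins home the bar lies on the ring.
- pin_a (a point): Tip of the spanner's pin at x = +40 mm, 52 mm below the grip's centre.
- pin_b (a point): Tip of the spanner's pin at x = -40 mm, 52 mm below the grip's centre.
- rest_top (a point): Centre of the top of the spanner's rest, a fixed wooden block with a rubber top, 56 (x) x 64 (y) x 30 mm high; x, y are its axes. The spanner's bar lies on it along the rest's x, a pin hanging down past each end (8 mm play each way).
- vblock: Loose steel vee block, 70 x 70 x 44 mm, origin at the underside; not to be moved. It and the rest stand at two places to the right, either way round.
- oil_bottle: Loose amber bottle, 64 mm across, 170 mm high, origin underside; to the left, not to be moved.
- hammer: Loose hammer lying to the left; not to be moved.
- wrench: Loose wrench lying between robot and fixture, flat on the bench; not to be moved.
- tin: Loose grey tin, 80 mm across, 60 mm high, beyond the fixture; not to be moved.
- electrode: Loose copper cylinder 44 mm across, 70 mm high, beyond the fixture; not to be moved.
There are look-alikes about, which are no part of the job. What is shaped like the part that bears spanner_grip but orange is not meant.

How it is judged:
By the outcome, as a careful person would: the job done as asked, in the order asked, and still so for the second after the job is handed in, with the robot touching nothing.
It also fails if it takes over 72 s, if anything falls off the work surface, if the arm or the gripper's body presses on something with over 40 N, if the wrist force passes 120 N, or if a joint passes its speed limit or range.

## Working session

There is one attempt and no reset: what is moved stays moved. The work goes in short steps, Python scripts to look and compute and a tool call to move; the robot and the scene stay as the last step left them, time stands still between calls to the robot, and variables do not carry over. Pictures are saved under pics/ and viewed, and the job is handed in when it is done.

Besides the shell and the picture viewer there is one more tool, called after "Request:" by a JSON object that holds its "fn" and its "kwargs". apply_moves: Moves the arm, as the interface text tells. Its arguments: {"type":"object","properties":{"increments":{"type":"array"},"squeeze":{"type":"number"}},"required":["increments"]}

```bash
ls; mkdir -p pics
cat > h.py <<'E'
from bench import *
import numpy as np, cv2
E
python3 - <<'E'
from h import *
s=get_state(); print(s)
for n in ("scene","top","wrist"):
    c=capture(n); cv2.imwrite(f"pics/{n}0.png",c["color"]); print(n,{k:c[k] for k in c if k!="color"})
E
```

```text
pics
{'time_s': 0.0, 'q': array([-1.08852732,  0.50835068, -0.23752341,  1.50115698,  0.12569781,
        1.14890154, -0.15477584]), 'dq': array([ 6.05973631e-04,  1.90198749e-03, -8.62433777e-04, -5.46158242e-04,
       -1.42373072e-04,  2.00372749e-03, -8.80946162e-05]), 'joint_efforts': array([-1.02285347e-03, -6.20611811e+01, -2.18692459e+00, -2.49656957e+01,
        1.27208905e-02,  1.20664446e-02, -6.44691170e-06]), 'position': array([0.22983886, 0.58067095, 0.2414133 ]), 'eef_rot': array([-1.55231859,  0.29588097, -0.29539319]), 'force': array([-0.37337087,  0.08758921, -0.38040514]), 'moment': array([-0.00128136, -0.01442737,  0.02982855]), 'width': 0.08532873917019597}
scene {'fx': 461.77558276085614, 'fy': 461.77558276085614, 'cx': 289.01062547374556, 'cy': 206.12624020861426, 'world_to_cam': array([[ 0.85418549,  0.51958566,  0.01994725, -0.54276789],
       [-0.38351075,  0.60364876,  0.69894755,  0.12459086],
       [ 0.35112199, -0.60468084,  0.7148947 , -1.25382278],
       [ 0.        ,  0.        ,  0.        ,  1.        ]])}
top {'fx': 438.1464960786144, 'fy': 438.1464960786144, 'cx': 281.38640955073583, 'cy': 206.43002757366503, 'world_to_cam': array([[ 0.01569384, -0.99977985,  0.01392668,  0.0698005 ],
       [ 0.98185423,  0.01804207,  0.18877699, -0.56793529],
       [-0.1889867 ,  0.01071134,  0.98192123, -1.04424037],
       [ 0.        ,  0.        ,  0.        ,  1.        ]])}
wrist {'fx': 313.7781421198958, 'fy': 313.7781421198958, 'cx': 280.9170687246207, 'cy': 207.97798480823715, 'world_to_cam': array([[ 0.36745927,  0.93003753, -0.00196714, -0.62373518],
       [-0.8925417 ,  0.3520485 , -0.28183535,  0.03751002],
       [-0.26142493,  0.10531876,  0.95946077, -0.3789171 ],
       [ 0.        ,  0.        ,  0.        ,  1.        ]])}
```

View pics/scene0.png

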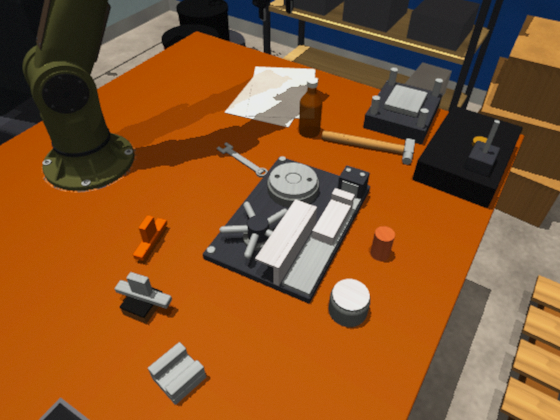

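View pics/top0.png

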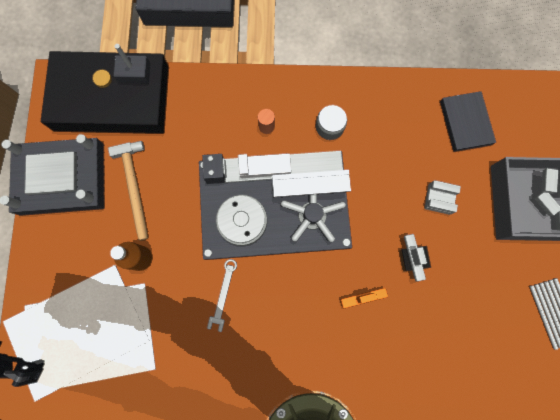

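Run:
```python
from h import *
for cam in ("top","scene"):
  for l in ["fixture","star_wheel","guard_top","wheel_hub","jaw","lock_ring","ring_center","ring_hole_a","spanner_grip","pin_a","rest_top","vblock","oil_bottle","hammer","wrench","tin","electrode"]:
    r=place_of(l,cam); print(cam,l,[(round(d["at"][0]*560,1),round(d["at"][1]*420,1),round(d["confidence"],2)) for d in r[:5]])
```

```text
top fixture [(274.0, 210.3, 0.71)]Traceback (most recent call last):
  File "<stdin>", line 4, in <module>
ValueError: it knows: electrode, fixture, guard_top, hammer, oil_bottle, pin, rest_top, ring_center, ring_hole, spanner_grip, tin, vblock, wheel_hub, wrench
```

The top view shows the fixture (275,210), the star wheel hub (314,212), the ring (241,219) and the steel spanner on its black rest (415,257). The orange look-alike is at (364,298), the vee block at (442,197) and the wrench at (222,295).

```bash
cat > h.py <<'E'
from bench import *
import numpy as np, cv2
def proj(c,P):
    P=np.atleast_2d(P); M=c["world_to_cam"]; q=P@M[:3,:3].T+M[:3,3]
    return np.c_[c["fx"]*q[:,0]/-q[:,2]+c["cx"], c["fy"]*-q[:,1]/-q[:,2]+c["cy"]]
def ray(c,uv):
    M=c["world_to_cam"]; R=M[:3,:3]; o=-R.T@M[:3,3]
    d=R.T@np.array([(uv[0]-c["cx"])/c["fx"],-(uv[1]-c["cy"])/c["fy"],-1]); return o,d
def atz(c,uv,z):
    o,d=ray(c,uv); return o+d*(z-o[2])/d[2]
def crop(c,x0,y0,x1,y1,name,s=None):
    im=c["color"][y0:y1,x0:x1]; s=s or min(800/(x1-x0),600/(y1-y0))
    cv2.imwrite("pics/"+name,cv2.resize(im,None,fx=s,fy=s,interpolation=cv2.INTER_CUBIC))
E
python3 - <<'E'
from h import *
Z=dict(fixture=0,guard_top=.082,wheel_hub=.055,ring_center=.06,ring_hole=.06,spanner_grip=.07,pin=.018,rest_top=.03,vblock=0,oil_bottle=0,hammer=0.01,wrench=0,tin=0,electrode=0)
for cam in ("top","scene"):
  c=capture(cam)
  for l in Z:
    r=place_of(l,cam)
    for d in r[:3]:
      uv=(d["at"][0]*560,d["at"][1]*420); print(cam,l,np.round(uv,1),round(d["confidence"],2),np.round(atz(c,uv,Z[l]),4))
  if cam=="top":
    crop(c,190,130,360,260,"tfix.png"); crop(c,330,170,470,310,"tsp.png")
  else:
    crop(c,190,140,390,300,"sfix.png"); crop(c,90,200,220,400,"ssp.png")
E
```

```text
top fixture [274.6 211.4] 0.94 [0.5634 0.0964 0.    ]
top fixture [420.8 256.8] 0.5 [ 0.4511 -0.2835  0.    ]
top guard_top [312.8 194.8] 0.81 [0.5917 0.0031 0.082 ]
top wheel_hub [312.7 212. ] 0.92 [0.5536 0.001  0.055 ]
top ring_center [243.7 217.6] 0.55 [0.5356 0.1723 0.06  ]
top ring_hole [233.6 207.9] 0.91 [0.5595 0.1983 0.06  ]
top ring_hole [245.6 235.2] 0.58 [0.4918 0.1663 0.06  ]
top ring_hole [136. 190.] 0.57 [0.6005 0.4431 0.06  ]
top spanner_grip [418.6 258.8] 0.8 [ 0.4404 -0.2548  0.07  ]
top spanner_grip [364.6 293. ] 0.73 [ 0.3571 -0.122   0.07  ]
top spanner_grip [139.3 257.3] 0.67 [0.4328 0.419  0.07  ]
top pin [414.4 272.3] 0.92 [ 0.4103 -0.2596  0.018 ]
top pin [347.3 304.2] 0.92 [ 0.3289 -0.0888  0.018 ]
top pin [375.2 293.9] 0.62 [ 0.3551 -0.1589  0.018 ]
top rest_top [417.8 258.6] 0.76 [ 0.444  -0.2659  0.03  ]
top vblock [443.5 201. ] 0.79 [ 0.5995 -0.3506  0.    ]
top oil_bottle [139.7 259.8] 0.79 [0.4313 0.4391 0.    ]
top hammer [138.2 194. ] 0.9 [0.6012 0.453  0.01  ]
top wrench [234.6 204.5] 0.75 [0.5799 0.202  0.    ]
top wrench [220.5 294.8] 0.72 [0.3468
[... 883 characters left out ...]
387  0.018 ]
scene pin [125.9 290.3] 0.72 [ 0.4011 -0.2576  0.018 ]
scene pin [146.1 252.7] 0.7 [ 0.3672 -0.1633  0.018 ]
scene rest_top [138.3 297.8] 0.73 [ 0.443  -0.2617  0.03  ]
scene vblock [177.2 378.8] 0.72 [ 0.6051 -0.3398  0.    ]
scene oil_bottle [307.6 131.2] 0.6 [0.4343 0.4365 0.    ]
scene oil_bottle [141.3 299.6] 0.39 [ 0.4319 -0.2507  0.    ]
scene hammer [175.9 376.8] 0.74 [ 0.6049 -0.3407  0.01  ]
scene hammer [367.9 142.5] 0.62 [0.6119 0.4713 0.01  ]
scene hammer [138.9 297.1] 0.52 [ 0.4299 -0.2526  0.01  ]
scene wrench [242.2 163.1] 0.7 [0.3559 0.214  0.    ]
scene tin [346.4 308.6] 0.74 [ 0.8006 -0.0453  0.    ]
scene electrode [380.4 254.1] 0.83 [ 0.8028  0.1235 -0.    ]
```

View pics/tfix.png

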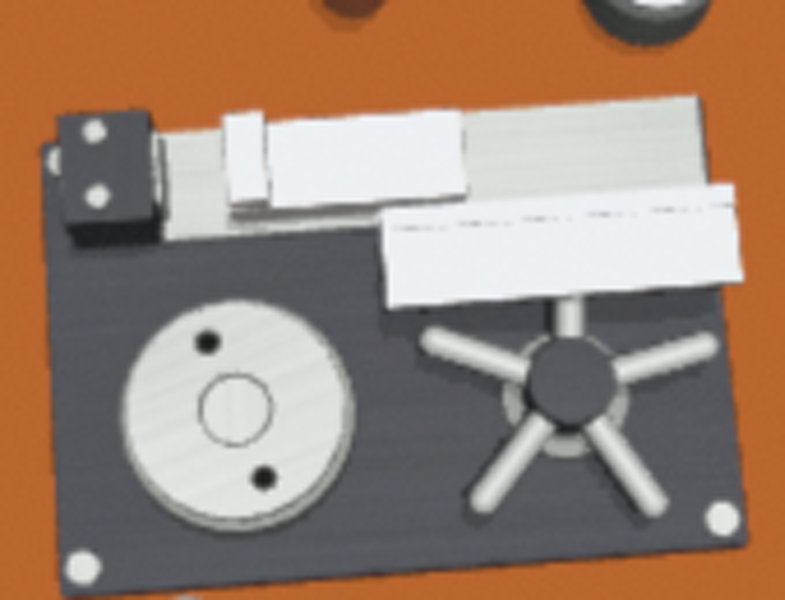

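View pics/tsp.png

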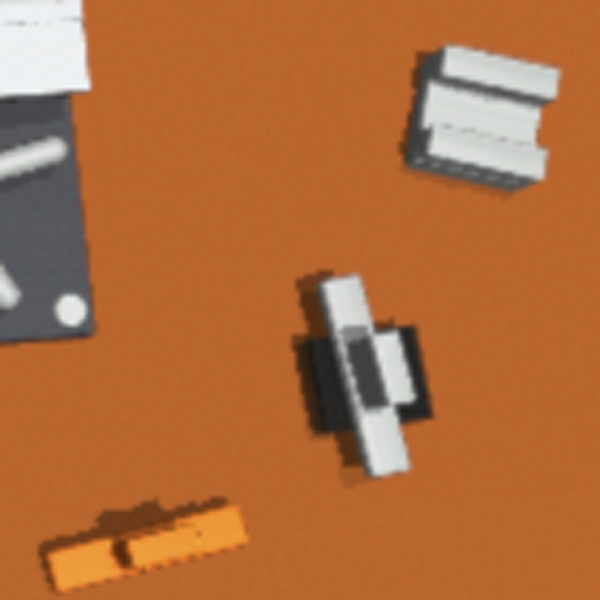

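View pics/sfix.png

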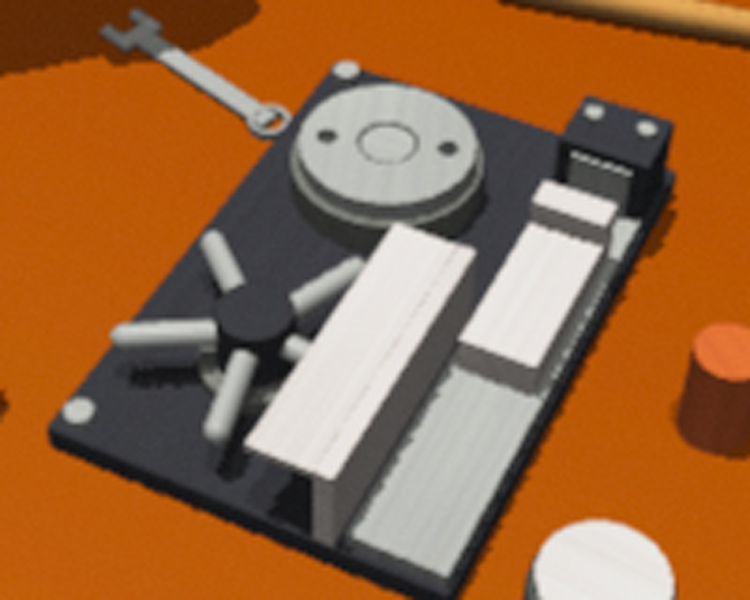

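```bash
cat > fit.py <<'E'
from h import *
from scipy.optimize import least_squares
T=capture("top"); S=capture("scene")
t=lambda x,y:np.array([190+x/4.615,130+y/4.615]); s=lambda x,y:np.array([190+x/3.75,140+y/3.75])
obs=[(T,(-120,190,20),t(62,595)),(T,(-120,-190,20),t(747,545)),(T,(-30,85,60),t(236,410)),(T,(-30,-95,74),t(571,380)),
(S,(-30,85,60),s(388,145)),(S,(-30,-95,74),s(255,308)),(S,(-120,-190,20),s(50,430)),(S,(-120,190,20),s(338,64))]
def W(p,P):
    P=np.array(P)/1000; c,q=np.cos(p[2]),np.sin(p[2]); return np.array([p[0]+c*P[0]-q*P[1],p[1]+q*P[0]+c*P[1],P[2]])
f=lambda p:np.concatenate([proj(c,W(p,P))[0]-uv for c,P,uv in obs])
r=least_squares(f,[.56,.1,0],loss="soft_l1"); print(r.x, np.round(f(r.x).reshape(-1,2),1))
hub=W(r.x,(-30,-95,55)); ring=W(r.x,(-30,85,60)); print("hub",hub,"ring",ring)
for x,y in [(430,338),(710,343),(482,503),(656,505)]:
    d=(atz(T,t(x,y),.055)-hub)[:2]; print("tip",np.round(d,4),np.hypot(*d),np.degrees(np.arctan2(d[1],d[0])))
for x,y in [(207,342),(263,478)]:
    d=(atz(T,t(x,y),.06)-ring)[:2]; print("hole",np.round(d,4),np.hypot(*d),np.degrees(np.arctan2(d[1],d[0])))
for x,y in [(327,136),(449,148)]:
    d=(atz(S,s(x,y),.06)-ring)[:2]; print("hole S",np.round(d,4),np.hypot(*d),np.degrees(np.arctan2(d[1],d[0])))
g=W(r.x,(0,0,82))
crop(S,90,200,220,400,"ssp.png")
E
python3 fit.py
```

```text
[0.57382063 0.09761199 0.09515701] [[-0.8 -0.6]
 [ 0.4 -1.5]
 [-0.3 -1.4]
 [-0.  -1.4]
 [-0.6 -0.8]
 [-0.6  0.3]
 [-2.1 -0.7]
 [-0.9 -1.6]]
hub [5.52982627e-01 1.91364799e-04 5.50000000e-02] ring [0.5358802  0.17937704 0.06      ]
tip [0.0216 0.0749] 0.0779903194660845 73.89272593327946
tip [ 0.0217 -0.0774] 0.08036465297316009 -74.35018536947483
tip [-0.0678  0.0458] 0.0818276953123076 145.98487671089435
tip [-0.0673 -0.0474] 0.08231957501380331 -144.8245838643981
hole [0.0333 0.0161] 0.03699428386666406 25.767035003773707
hole [-0.04   -0.0163] 0.04317165041676193 -157.75334689664416
hole S [-0.0353 -0.0158] 0.03869827043288207 -155.9697713269181
hole S [0.0379 0.0172] 0.04157329952237285 24.40294793428621
```

View pics/ssp.png

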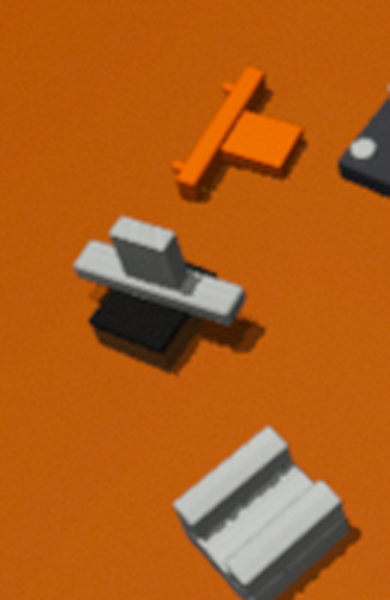

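```bash
cat > a.py <<'E'
from h import *
from scipy.spatial.transform import Rotation as R
st=get_state(); M=R.from_rotvec(st["eef_rot"]).as_matrix(); print(st["time_s"],np.round(M,3),st["position"])
T=capture("top"); S=capture("scene")
t=lambda x,y:np.array([330+x/4.286,170+y/4.286]); s=lambda x,y:np.array([90+x/3,200+y/3])
a,b=atz(T,t(343,285),.046),atz(T,t(388,470),.046); print("T",a,b,(a+b)/2,np.linalg.norm(a-b),np.degrees(np.arctan2(*(a-b)[1::-1])))
a,b=atz(S,s(90,256),.046),atz(S,s(236,298),.046); print("S",a,b,(a+b)/2,np.linalg.norm(a-b),np.degrees(np.arctan2(*(b-a)[1::-1])))
# tab top centre
print("tab S",atz(S,s(145,235),.094))
W=capture("wrist"); cv2.imwrite("pics/w1.png",W["color"])
E
python3 a.py
```

```text
1.8 [[ 0.93   0.     0.368]
 [-0.368 -0.     0.93 ]
 [ 0.    -1.    -0.   ]] [0.23000687 0.58111856 0.24226523]
T [ 0.49748553 -0.24350652  0.046     ] [ 0.39132173 -0.26513567  0.046     ] [ 0.44440363 -0.2543211   0.046     ] 0.10834469161150308 11.515480221243152
S [ 0.40195771 -0.26549505  0.046     ] [ 0.50551371 -0.23905973  0.046     ] [ 0.45373571 -0.25227739  0.046     ] 0.10687689147737059 14.320379128215407
tab S [ 0.45353595 -0.25351579  0.094     ]
```

View pics/w1.png

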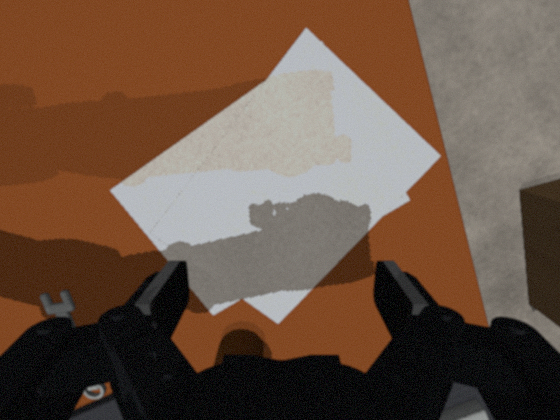

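Request:
{"fn": "apply_moves", "kwargs": {"increments": [[0,0.3,-0.637,0,0,0,27],[0,0.3,-0.637,0,0,0,27],[0,0.3,-0.637,0,0,0,27],[0,0.3,-0.637,0,0,0,27],[0,0.3,-0.637,0,0,0,27],[0,0.3,-0.637,0,0,0,27],[0,0.3,-0.637,0,0,0,27],[0,0.3,-0.637,0,0,0,27],[0,0.3,-0.637,0,0,0,27],[0,0.3,-0.637,0,0,0,27],[0,0.3,-0.637,0,0,0,27],[0,0.3,-0.637,0,0,0,27]]}}

```text
time_s: 3.45
position: [0.5309, -0.0607, 0.2421]
eef_rot: [-1.572, -0.069, 0.069]
force: [-0.1, 0.7, -0.9]
width: 0.0002
```

Run:
```python
from h import *
s=get_state(); print(s["time_s"],s["position"],s["q"],s["force"],s["width"])
W=capture("wrist"); cv2.imwrite("pics/w2.png",W["color"])
for l in ("wheel_hub","guard_top"):
  for d in place_of(l,"wrist")[:2]:
    uv=(d["at"][0]*560,d["at"][1]*420); print(l,uv,d["confidence"],atz(W,uv,.055 if l[0]=='w' else .082))
```

```text
3.45 [ 0.53092633 -0.06070766  0.24208713] [ 0.16522778  0.36342202 -0.13937593  1.74070336  0.05935692  1.04101363
  1.66369101] [-0.10274189  0.70602564 -0.91183902] 0.00022927914933063248
wheel_hub (339.024, 210.42) 0.68 [0.55018456 0.001889   0.055     ]
guard_top (340.48, 258.888) 0.61 [0.59338247 0.0047295  0.082     ]
guard_top (118.88799999999999, 122.22) 0.47 [ 0.47818989 -0.21219795  0.082     ]
```

View pics/w2.png

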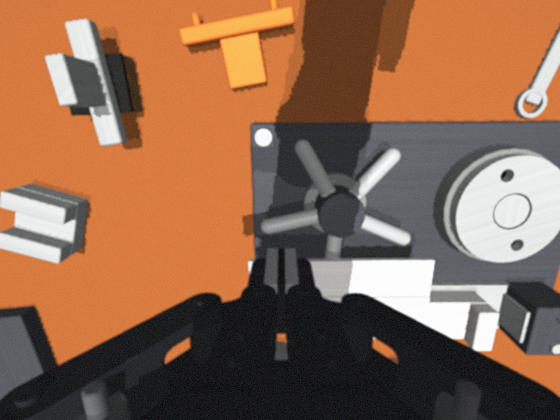

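The wrist view shows the hub at (336,210), the ring at (512,211) with holes at (507,175) and (517,245), and the spanner at (95,82). The orange look-alike is at (238,40).

Run:
```python
from h import *
W=capture("wrist")
crop(W,235,110,435,260,"w2a.png"); crop(W,40,0,140,160,"w2b.png")
P=lambda u,z:np.round(atz(W,u,z),4)
print("hubtop",P((337.5,210),.074),"ring",P((512,211),.06),"holes",P((507,175),.06),P((517,245),.06))
hub=P((337.5,210),.074)
for u in [(301,145),(396,154),(265,229),(405,240)]:
    d=(P(u,.055)-hub)[:2]; print(d,np.hypot(*d),np.degrees(np.arctan2(d[1],d[0])))
a,b=P((79,22),.046),P((112,142),.046);print("bar",a,b,(a+b)/2,np.linalg.norm(a-b),np.degrees(np.arctan2(*(b-a)[1::-1])))
```

```text
hubtop [0.543  0.0019 0.074 ] ring [0.5308 0.1865 0.06  ] holes [0.4942 0.17   0.06  ] [0.5677 0.2033 0.06  ]
[-0.0584 -0.042 ] 0.07193441457327644 -144.27713933793473
[-0.0586  0.0542] 0.07982230264781895 137.23380926014295
[ 0.0338 -0.0707] 0.07836408616196577 -64.44863822860906
[0.0322 0.0823] 0.08837493988682539 68.63200272628025
bar [ 0.3932 -0.2568  0.046 ] [ 0.5005 -0.2325  0.046 ] [ 0.44685 -0.24465  0.046  ] 0.11001718047650552 12.760407252260707
```

View pics/w2a.png

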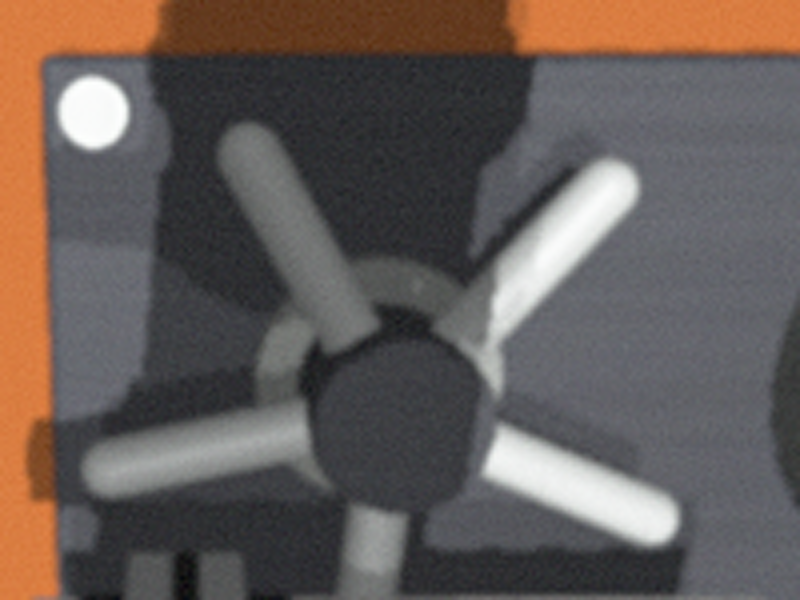

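View pics/w2b.png

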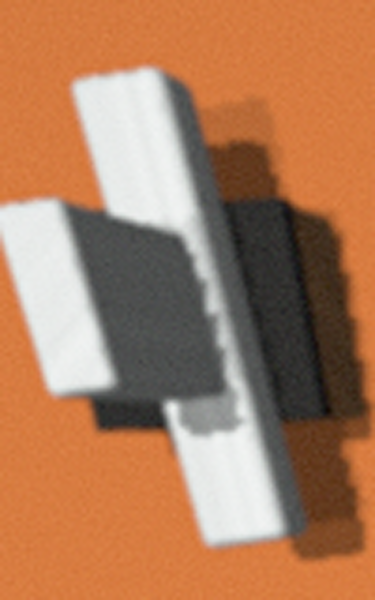

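Run:
```python
from h import *
s=get_state(); print(s["time_s"],s["position"],s["force"])
W=capture("wrist"); P=lambda x,y,z:np.round(atz(W,(235+x/4,110+y/4),z),4)
hub=P(405,425,.074); print(hub)
for u in [(250,145),(615,180),(105,470),(660,520)]:
    d=(P(*u,.055)-hub)[:2]; print(d,np.hypot(*d),np.degrees(np.arctan2(d[1],d[0])))
```

```text
3.65 [ 0.52956452 -0.05424061  0.24220248] [0.65768739 1.68624789 0.00456856]
[0.5492 0.003  0.074 ]
[-0.0633 -0.0452] 0.07778129595217609 -144.47088531953162
[-0.0635  0.0474] 0.07924020444193718 143.2602540776968
[ 0.0262 -0.0745] 0.07897271680776849 -70.62435599055426
[0.0261 0.0773] 0.08158737647455028 71.34297562438452
```

Request:
{"fn": "apply_moves", "kwargs": {"increments": [[0,0.002,-0.001,-0.06,0,0,0],[0,0.002,-0.001,-0.115,0,0,0],[0,0.002,-0.001,-0.155,0,0,0],[0,0.002,-0.001,-0.175,0,0,0],[0,0.002,-0.001,-0.189,0,0,0],[0,0.002,-0.001,-0.189,0,0,0]]}}

```text
time_s: 4.45
position: [0.5311, -0.0535, 0.053]
eef_rot: [-1.568, -0.077, 0.078]
force: [0.9, -1.1, -0.8]
width: -0.0
```

Run:
```python
from h import *
s=get_state(); print(s["time_s"],s["position"],s["force"])
W=capture("wrist"); cv2.imwrite("pics/w3.png",W["color"])
h=np.array([.5505,.0015]); p0=s["position"][:2]
for a in range(240,84,-10):
    print(a,np.round(h+.06*np.array([np.cos(np.radians(a)),np.sin(np.radians(a))])-p0,3))
```

```text
4.45 [ 0.53113212 -0.05347753  0.05303905] [ 0.85527214 -1.12005471 -0.84170251]
240 [-0.011  0.003]
230 [-0.019  0.009]
220 [-0.027  0.016]
210 [-0.033  0.025]
200 [-0.037  0.034]
190 [-0.04   0.045]
180 [-0.041  0.055]
170 [-0.04   0.065]
160 [-0.037  0.075]
150 [-0.033  0.085]
140 [-0.027  0.094]
130 [-0.019  0.101]
120 [-0.011  0.107]
110 [-0.001  0.111]
100 [0.009 0.114]
90 [0.019 0.115]
```

View pics/w3.png

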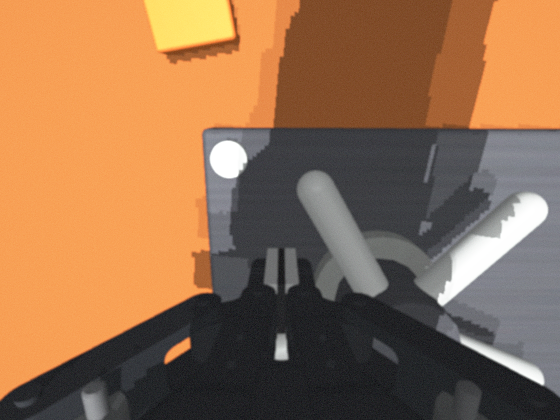

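The closed fingers stand between the near-right spoke and the far-right spoke, as planned. Next is the first half of the arc.

Request:
{"fn": "apply_moves", "kwargs": {"increments": [[0,-0.011,0.003,0,0,0,0],[0,-0.019,0.009,0,0,0,0],[0,-0.027,0.016,0,0,0,0],[0,-0.033,0.025,0,0,0,0],[0,-0.037,0.034,0,0,0,0],[0,-0.04,0.045,0,0,0,0],[0,-0.041,0.055,0,0,0,0],[0,-0.04,0.065,0,0,0,0],[0,-0.037,0.075,0,0,0,0],[0,-0.033,0.085,0,0,0,0],[0,-0.027,0.094,0,0,0,0],[0,-0.027,0.094,0,0,0,0]]}}

```text
time_s: 6.0
position: [0.5051, 0.0419, 0.0536]
eef_rot: [-1.567, -0.079, 0.078]
force: [0.2, -0.3, -0.6]
width: 0.0001
```

Run:
```python
from h import *
s=get_state(); print(s["time_s"],s["position"],s["force"])
W=capture("wrist"); cv2.imwrite("pics/w4.png",W["color"])
h=np.array([.5505,.0015]); p0=s["position"][:2]
for a in range(140,84,-10):
    print(a,np.round(h+.06*np.array([np.cos(np.radians(a)),np.sin(np.radians(a))])-p0,3))
```

```text
6.0 [0.5050632  0.04185859 0.0535843 ] [ 0.18224975 -0.34199008 -0.59907643]
140 [-0.001 -0.002]
130 [0.007 0.006]
120 [0.015 0.012]
110 [0.025 0.016]
100 [0.035 0.019]
90 [0.045 0.02 ]
```

View pics/w4.png

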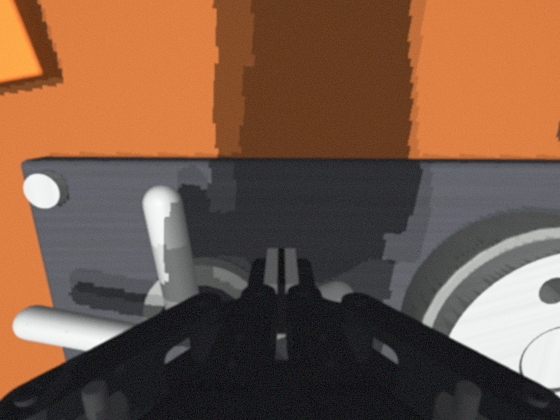

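Request:
{"fn": "apply_moves", "kwargs": {"increments": [[0,0.007,0.006,0,0,0,0],[0,0.015,0.012,0,0,0,0],[0,0.025,0.016,0,0,0,0],[0,0.035,0.019,0,0,0,0],[0,0.04,0.02,0,0,0,0],[0,0.04,0.02,0,0,0,0],[0,0.033,0.019,0.0,0,0,0],[0,0.033,0.019,0.055,0,0,0],[0,0.033,0.019,0.11,0,0,0],[0,0.03,-0.02,0.15,0,0,0],[0,0.026,-0.07,0.18,0,0,0],[0,0.026,-0.098,0.19,0,0,0]]}}

```text
time_s: 7.55
position: [0.5314, -0.0594, 0.2463]
eef_rot: [-1.569, -0.081, 0.072]
force: [0.2, -0.2, -0.2]
width: 0.0001
```

Run:
```python
from h import *
s=get_state(); print(s["time_s"],s["position"],s["force"])
W=capture("wrist"); cv2.imwrite("pics/w5.png",W["color"])
T=capture("top"); crop(T,190,130,360,260,"t5.png")
```

```text
7.55 [ 0.53143593 -0.05936445  0.24629582] [ 0.23593493 -0.15499788 -0.24667817]
```

View pics/w5.png

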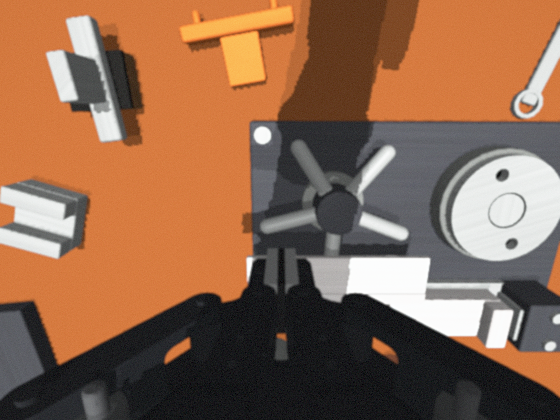

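View pics/t5.png

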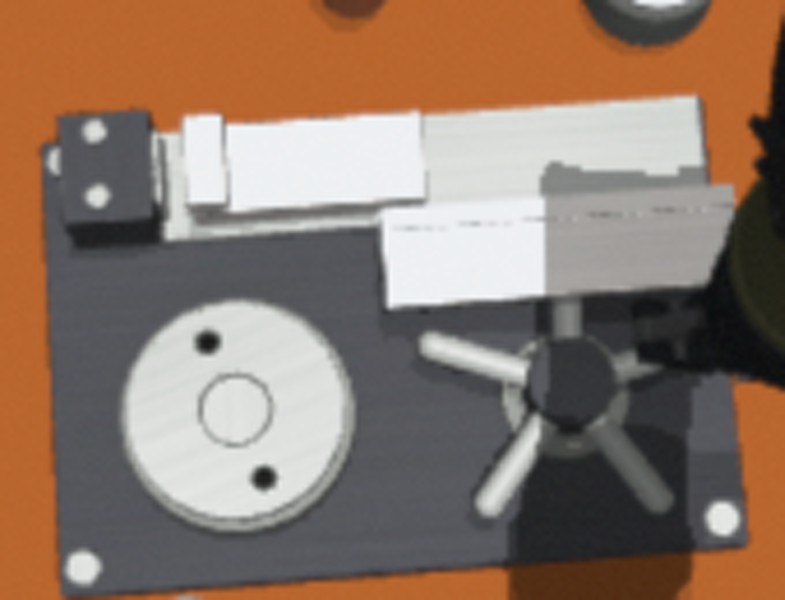

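The spokes are back at the same phase and the jaw moved about 22 mm, with roughly 10–15 mm still to go. I will repeat the same stroke and slow down near the stop.

Request:
{"fn": "apply_moves", "kwargs": {"increments": [[0,0.0,0.005,-0.06,0,0,0],[0,0.0,0.005,-0.115,0,0,0],[0,0.0,0.005,-0.16,0,0,0],[0,0.0,0.005,-0.18,0,0,0],[0,0.0,0.005,-0.193,0,0,0],[0,0.0,0.005,-0.193,0,0,0],[0,-0.011,0.009,-0.193,0,0,0],[0,-0.019,0.015,-0.193,0,0,0],[0,-0.027,0.022,-0.193,0,0,0],[0,-0.033,0.031,-0.193,0,0,0],[0,-0.037,0.038,-0.193,0,0,0],[0,-0.037,0.038,-0.193,0,0,0]]}}

```text
time_s: 9.15
position: [0.4932, -0.0217, 0.0523]
eef_rot: [-1.569, -0.077, 0.073]
force: [-0.8, -0.3, 0.3]
width: 0.0003
```

Run:
```python
from h import *
s=get_state(); print(s["time_s"],s["position"],s["force"])
h=np.array([.5505,.0015]); p0=s["position"][:2]
for a in range(205,84,-5):
    print(a,np.round(h+.06*np.array([np.cos(np.radians(a)),np.sin(np.radians(a))])-p0,3))
```

```text
9.15 [ 0.49323618 -0.02173738  0.05229644] [-0.76031374 -0.26810533  0.29288056]
205 [ 0.003 -0.002]
200 [0.001 0.003]
195 [-0.001  0.008]
190 [-0.002  0.013]
185 [-0.003  0.018]
180 [-0.003  0.023]
175 [-0.003  0.028]
170 [-0.002  0.034]
165 [-0.001  0.039]
160 [0.001 0.044]
155 [0.003 0.049]
150 [0.005 0.053]
145 [0.008 0.058]
140 [0.011 0.062]
135 [0.015 0.066]
130 [0.019 0.069]
125 [0.023 0.072]
120 [0.027 0.075]
115 [0.032 0.078]
110 [0.037 0.08 ]
105 [0.042 0.081]
100 [0.047 0.082]
95 [0.052 0.083]
90 [0.057 0.083]
85 [0.062 0.083]
```

Request:
{"fn": "apply_moves", "kwargs": {"increments": [[0,-0.001,0.004,0,0,0,0],[0,-0.001,0.008,0,0,0,0],[0,-0.002,0.013,0,0,0,0],[0,-0.002,0.013,0,0,0,0]]}}

```text
time_s: 9.65
position: [0.4909, -0.0081, 0.0522]
eef_rot: [-1.569, -0.077, 0.074]
force: [0.1, -1.6, 0.3]
width: 0.0
```

Request:
{"fn": "apply_moves", "kwargs": {"increments": [[0,-0.001,0.005,0,0,0,0],[0,-0.001,0.01,0,0,0,0],[0,-0.001,0.01,0,0,0,0]]}}

```text
time_s: 10.02
position: [0.4896, 0.0027, 0.0521]
eef_rot: [-1.568, -0.077, 0.075]
force: [0.4, -0.4, 0.4]
width: 0.0001
```

Request:
{"fn": "apply_moves", "kwargs": {"increments": [[0,0,0.005,0,0,0,0],[0,0,0.01,0,0,0,0],[0,0,0.01,0,0,0,0]]}}

```text
time_s: 10.4
position: [0.4894, 0.0135, 0.052]
eef_rot: [-1.568, -0.078, 0.076]
force: [-0.2, -1.2, -0.1]
width: 0.0
```

Request:
{"fn": "apply_moves", "kwargs": {"increments": [[0,0.001,0.004,0,0,0,0],[0,0.002,0.009,0,0,0,0],[0,0.002,0.009,0,0,0,0]]}}

```text
time_s: 10.78
position: [0.4914, 0.0233, 0.052]
eef_rot: [-1.567, -0.079, 0.077]
force: [-1.0, -1.1, 0.3]
width: -0.0004
```

Request:
{"fn": "apply_moves", "kwargs": {"increments": [[0,0.002,0.004,0,0,0,0],[0,0.004,0.009,0,0,0,0],[0,0.004,0.009,0,0,0,0]]}}

```text
time_s: 11.15
position: [0.4936, 0.0284, 0.0517]
eef_rot: [-1.572, -0.072, 0.078]
force: [-3.2, -14.4, 4.3]
width: -0.0001
```

Run:
```python
from h import *
s=get_state(); print(s["time_s"],s["position"],s["force"])
T=capture("top"); crop(T,190,130,360,260,"t6.png")
S=capture("scene"); crop(S,190,140,390,300,"s6.png")
```

```text
11.15 [0.49358634 0.02835528 0.05170873] [ -3.20537789 -14.38393216   4.25743646]
```

View pics/t6.png

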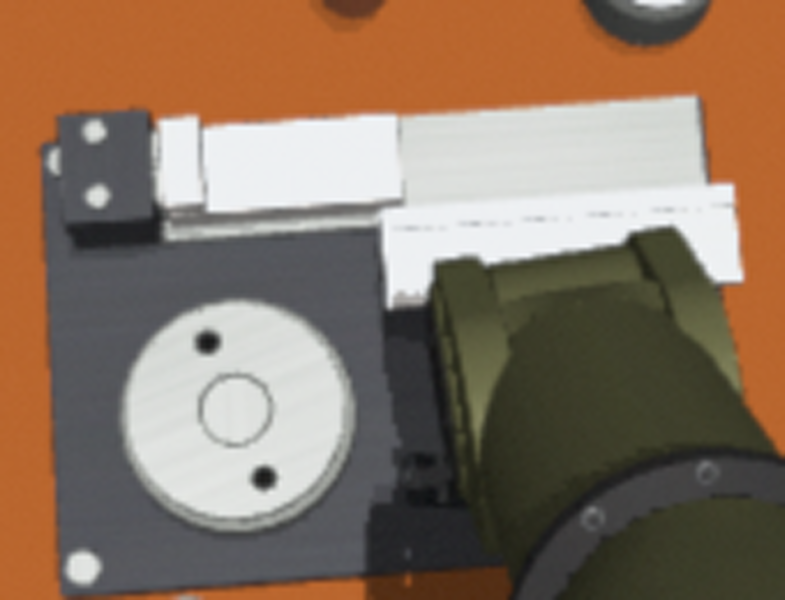

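View pics/s6.png

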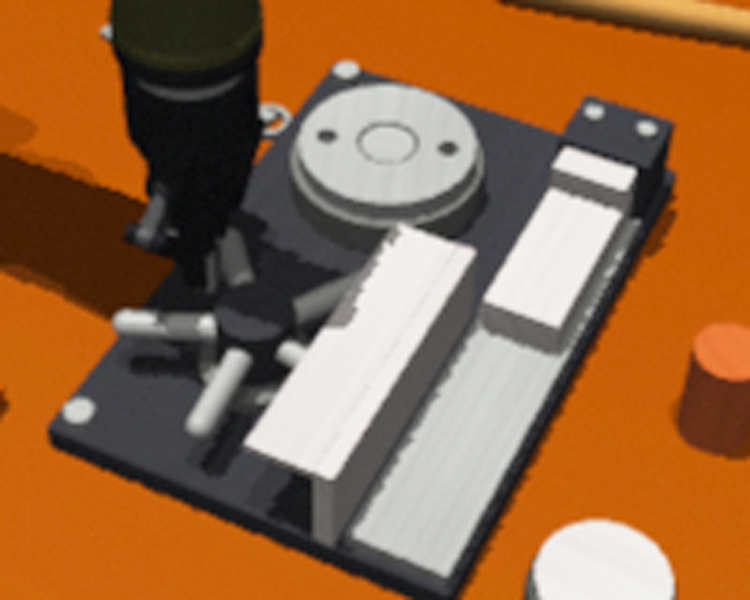

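Jaw is tight on the block, and the force rose to 15 N at the stop. Now I will back off, lift and go to the spanner.

Request:
{"fn": "apply_moves", "kwargs": {"increments": [[0,0,-0.006,0.0,0,0,0],[0,0,-0.006,0.03,0,0,0],[0,0,-0.006,0.09,0,0,0],[0,-0.01,-0.03,0.15,0,0,0],[1,-0.02,-0.09,0.19,0,0,4],[1,-0.03,-0.15,0.19,0,0,7.6],[1,-0.045,-0.21,0.19,0,0,7.6],[1,-0.045,-0.278,0.19,0,0,7.6],[1,-0.045,-0.278,0.19,0,0,7.6],[1,-0.045,-0.278,0.19,0,0,7.6]]}}

```text
time_s: 12.5
position: [0.4489, -0.2495, 0.2415]
eef_rot: [-1.565, -0.176, 0.18]
force: [0.6, 0.3, -0.5]
width: 0.0856
```

Run:
```python
from h import *
s=get_state(); print(s["time_s"],s["position"],s["force"],s["width"],s["q"])
W=capture("wrist"); cv2.imwrite("pics/w7.png",W["color"])
for l in ("spanner_grip","pin","rest_top"):
  for d in place_of(l,"wrist")[:3]:
    uv=(d["at"][0]*560,d["at"][1]*420); print(l,uv,d["confidence"],atz(W,uv,dict(spanner_grip=.07,pin=.018,rest_top=.03)[l]))
```

```text
12.5 [ 0.4489239  -0.24951801  0.24152694] [ 0.56599483  0.31056561 -0.54088205] 0.08558530337360125 [ 0.46680292  0.33187835 -0.01231359  1.7915846   0.00783688  1.01947205
  2.24893455]
spanner_grip (404.096, 172.91400000000002) 0.98 [ 0.40386573 -0.13768785  0.07      ]
spanner_grip (280.392, 188.118) 0.85 [ 0.44584106 -0.25159951  0.07      ]
pin (373.688, 129.192) 0.84 [ 0.36958026 -0.16428842  0.018     ]
pin (277.424, 212.184) 0.75 [ 0.48634427 -0.24602473  0.018     ]
pin (279.72, 143.388) 0.64 [ 0.40779751 -0.26134434  0.018     ]
rest_top (271.712, 178.07999999999998) 0.92 [ 0.4456591  -0.26165466  0.03      ]
```

View pics/w7.png

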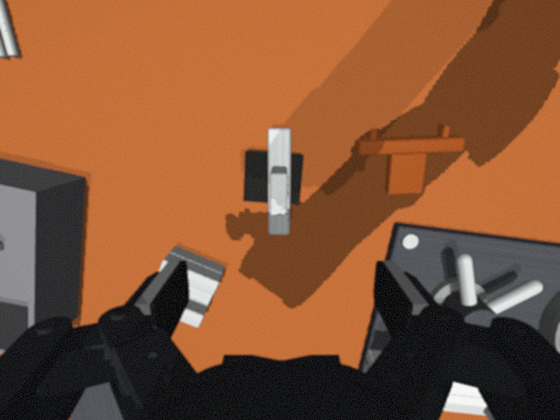

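Run:
```python
from h import *
from scipy.spatial.transform import Rotation as R
W=capture("wrist"); crop(W,220,110,340,250,"w7a.png",4.28)
s=get_state(); M=R.from_rotvec(s["eef_rot"]).as_matrix(); print(np.degrees(np.arctan2(M[1,0],M[0,0])), s["position"])
```

```text
13.241185212338777 [ 0.44919095 -0.24772121  0.24179798]
```

View pics/w7a.png

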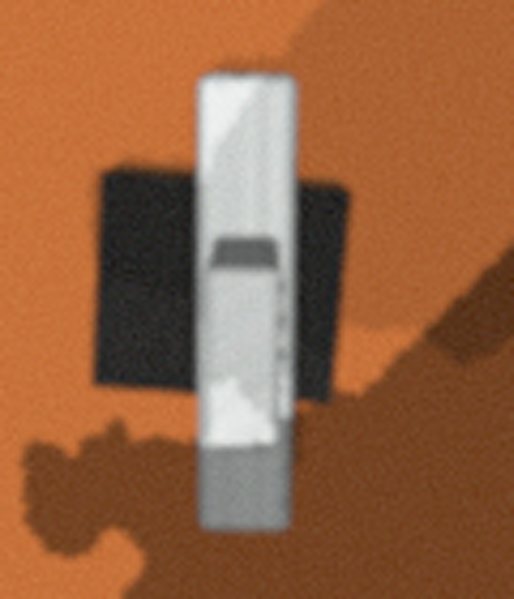

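Run:
```python
from h import *
W=capture("wrist"); P=lambda x,y,z:np.round(atz(W,(220+x/4.28,110+y/4.28),z),4)
print("tabtop",P(241,357,.094),"bar",P(246,302,.046),"barends",P(248,75,.046),P(245,530,.046),"rest",P(220,287,.03))
a,b=P(248,75,.046),P(245,530,.046); print(np.degrees(np.arctan2(*(b-a)[1::-1])),np.linalg.norm(b-a))
print("tabw",P(204,357,.094)-P(276,357,.094),"tabends",P(241,268,.094),P(241,445,.094))
print(get_state()["time_s"])
```

```text
tabtop [ 0.4466 -0.2535  0.094 ] bar [ 0.4441 -0.2536  0.046 ] barends [ 0.391  -0.2655  0.046 ] [ 0.5028 -0.2402  0.046 ] rest [ 0.445  -0.2605  0.03  ]
12.751093399359537 0.11462691655976795
tabw [ 0.0035 -0.015   0.    ] tabends [ 0.4279 -0.2578  0.094 ] [ 0.4658 -0.249   0.094 ]
12.8
```

Tab centre is (0.4465, -0.2535), yaw 12.8°, with sizes matching the description: bar 115 mm, tab 38 × 15 mm. The grey steel spanner on its rest is the right one; the orange one is not. Descending.

Request:
{"fn": "apply_moves", "kwargs": {"increments": [[0.7,-0.0025,-0.006,-0.05,0,0,-0.5],[0.7,-0.0025,-0.006,-0.1,0,0,-0.5],[0.7,-0.0025,-0.006,-0.14,0,0,-0.5],[0.7,-0.0025,-0.006,-0.165,0,0,-0.5],[0.7,-0.0025,-0.006,-0.18,0,0,-0.5],[0.7,-0.0025,-0.006,-0.18,0,0,-0.5]]}}

```text
time_s: 13.55
position: [0.4465, -0.2535, 0.0614]
eef_rot: [-1.565, -0.172, 0.178]
force: [-0.3, 0.3, 1.3]
width: 0.0598
```

Run:
```python
from h import *
s=get_state(); print(s["position"],s["force"],s["width"])
W=capture("wrist"); cv2.imwrite("pics/w8.png",W["color"])
```

```text
[ 0.44651121 -0.2534525   0.06136034] [-0.3122916   0.2988592   1.25844535] 0.05976880986027578
```

View pics/w8.png

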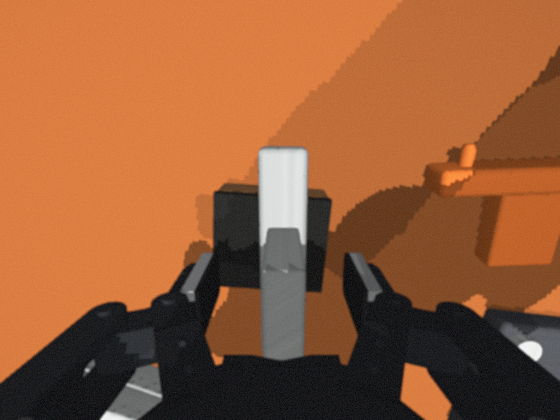

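Request:
{"fn": "apply_moves", "kwargs": {"increments": [[0,0,0,0.001,0,0,0],[0,0,0,0.001,0,0,0],[0,0,0,0.001,0,0,0],[0,0,0,0.001,0,0,0],[0,0,0,0.001,0,0,0],[0,0,0,0.001,0,0,0]], "squeeze": 80}}

```text
time_s: 14.35
position: [0.4474, -0.254, 0.064]
eef_rot: [-1.566, -0.174, 0.176]
force: [-0.8, 1.5, 7.7]
width: 0.0149
```

Run:
```python
from h import *
from scipy.spatial.transform import Rotation as R
s=get_state(); M=R.from_rotvec(s["eef_rot"]).as_matrix(); print(s["time_s"],s["position"],s["force"],s["width"],np.degrees(np.arctan2(M[1,0],M[0,0])),M[:,1])
```

```text
14.35 [ 0.44740253 -0.25397791  0.06402683] [-0.76399744  1.54026578  7.68299476] 0.014855026225029211 12.749777195687097 [-9.05724842e-04 -2.71575590e-03 -9.99995902e-01]
```

Request:
{"fn": "apply_moves", "kwargs": {"increments": [[0,0,0,0.03,0,0,0],[0,0,0,0.08,0,0,0],[0,0,0,0.136,0,0,0],[0,0.03,0.06,0.136,0,0,4],[0,0.05,0.12,0.136,0,0,8],[0,0.065,0.18,0.136,0,0,11],[0,0.075,0.24,0.136,0,0,11],[0,0.085,0.3,0.136,0,0,11],[0,0.087,0.334,0.136,0,0,11],[0,0.087,0.334,0.136,0,0,11],[0,0.087,0.334,0.136,0,0,11]]}}

```text
time_s: 15.72
position: [0.5339, 0.0791, 0.1996]
eef_rot: [-1.55, -0.323, 0.327]
force: [0.5, -1.0, -3.5]
width: 0.0151
```

Run:
```python
from h import *
from scipy.spatial.transform import Rotation as R
s=get_state(); M=R.from_rotvec(s["eef_rot"]).as_matrix(); print(s["time_s"],s["position"],s["force"],s["width"],np.degrees(np.arctan2(M[1,0],M[0,0])),s["q"])
for n in ("wrist","scene","top"):
  c=capture(n); 
  for l in ("ring_center","ring_hole"):
    for d in place_of(l,n)[:3]:
      uv=(d["at"][0]*560,d["at"][1]*420); print(n,l,np.round(uv,1),d["confidence"],atz(c,uv,.06))
  if n=="wrist": cv2.imwrite("pics/w9.png",c["color"])
  elif n=="scene": crop(c,160,80,360,230,"s9.png",4)
  else: crop(c,190,130,360,260,"t9.png")
```

```text
15.725 [0.5339027  0.07908779 0.19958507] [ 0.50140336 -0.96653082 -3.50628401] 0.015096871814464652 23.72713449524324 [-0.107474    0.41358076 -0.12626785  1.78900673  0.06680931  0.94540493
  1.72244707]
wrist ring_hole [388.1 201.8] 0.83 [0.49726593 0.16649288 0.06      ]
wrist ring_hole [376.6 277.9] 0.8 [0.56810778 0.19349582 0.06      ]
wrist ring_hole [283.6 283.8] 0.4 [0.61006659 0.11432498 0.06      ]
scene ring_center [294.5 173.8] 0.89 [0.53169873 0.19435549 0.06      ]
scene ring_hole [306.6 179.8] 0.98 [0.56788016 0.19137162 0.06      ]
scene ring_hole [277.7 176.2] 0.79 [0.50142842 0.16452241 0.06      ]
scene ring_hole [366.3 147. ] 0.17 [0.63729901 0.38819962 0.06      ]
top ring_center [240.8 215.7] 0.97 [0.54017268 0.17970381 0.06      ]
top ring_hole [233.3 206.3] 0.85 [0.56355558 0.19912803 0.06      ]
top ring_hole [242.4 233.5] 0.83 [0.49586286 0.17424438 0.06      ]
```

View pics/w9.png

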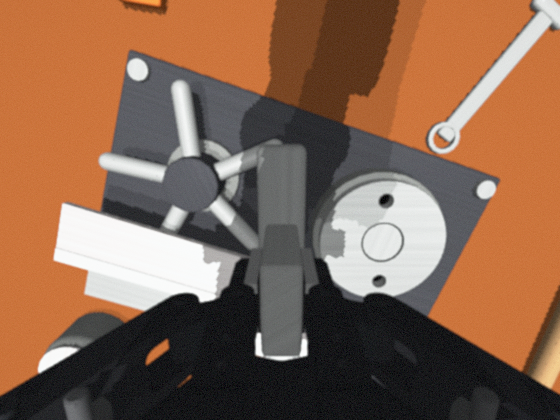

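View pics/s9.png

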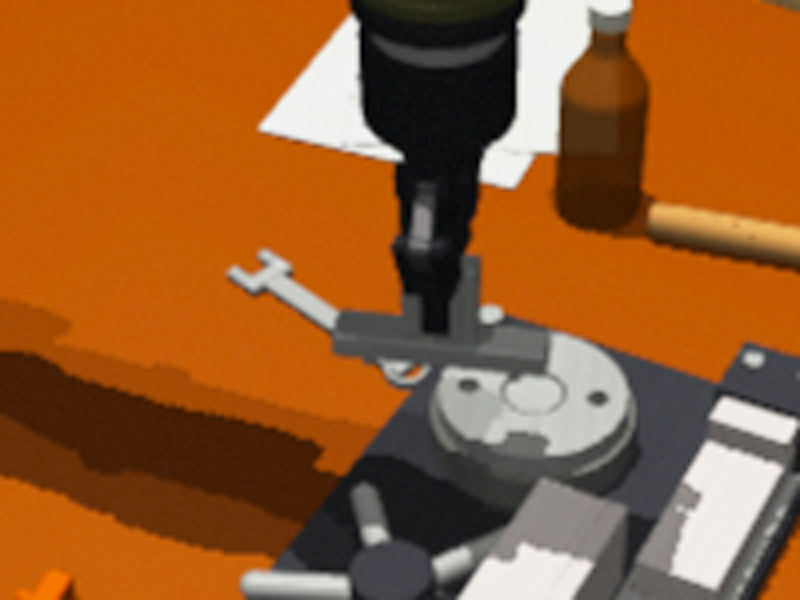

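View pics/t9.png

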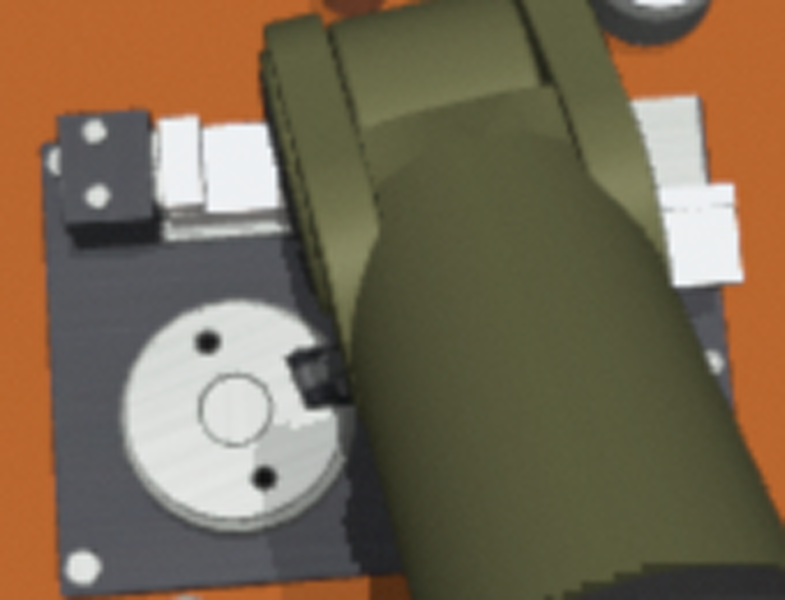

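Run:
```python
from h import *
g={}
def blob(c,u,r=9):
    im=cv2.cvtColor(c["color"],cv2.COLOR_BGR2GRAY).astype(float); u=np.round(u).astype(int)
    p=im[u[1]-r:u[1]+r+1,u[0]-r:u[0]+r+1]; t=np.median(p); w=np.clip(t*.75-p,0,None)
    yy,xx=np.mgrid[-r:r+1,-r:r+1]; return np.array([u[0]+(w*xx).sum()/w.sum(),u[1]+(w*yy).sum()/w.sum()])
W=capture("wrist");S=capture("scene");T=capture("top")
crop(W,310,160,460,310,"w9a.png",4)
for n,c,us,r in [("W",W,[(386,201),(379,281)],9),("S",S,[(277,176),(309.5,179.5)],4),("T",T,[(235,204),(247,233.5)],4)]:
    b=[blob(c,u,r) for u in us]; a,d=[atz(c,x,.06) for x in b]
    print(n,np.round(b,1).tolist(),np.round((a+d)/2,4),np.linalg.norm(d-a),np.degrees(np.arctan2(*(d-a)[1::-1])))
s=get_state(); print(s["time_s"],s["position"])
# spanner pins projected under current pose assumption, check bar ends in scene
```

```text
W [[384.7, 198.5], [378.1, 278.9]] [0.533  0.1797 0.06  ] 0.07998806179411783 24.482286990646244
S [[276.7, 175.8], [309.1, 179.0]] [0.535  0.1807 0.06  ] 0.08003392712153003 24.08561153634653
T [[234.5, 203.7], [246.9, 233.1]] [0.5336 0.1799 0.06  ] 0.08010624932607188 -155.7150412223422
16.325 [0.53441809 0.07991658 0.20005509]
```

View pics/w9a.png

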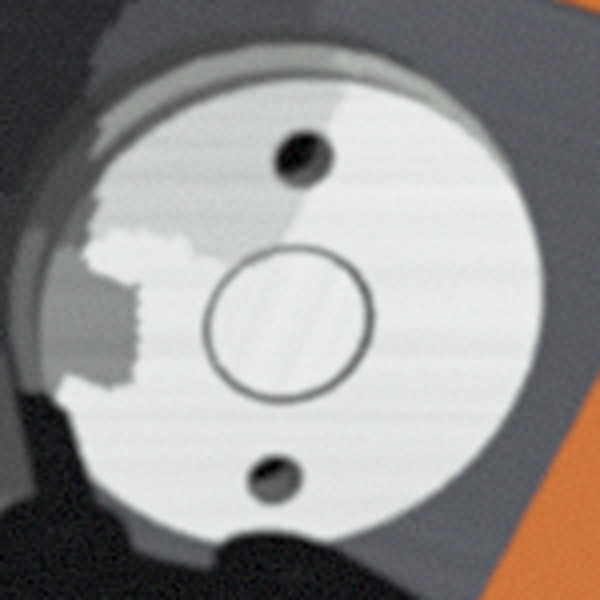

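Run:
```python
from h import *
W=capture("wrist"); s=get_state(); p=s["position"]; a=np.radians(23.75); ex=np.array([np.cos(a),np.sin(a)]);ey=np.array([-ex[1],ex[0]])
crop(W,240,130,330,370,"w9b.png",2.5)
for u in [(262,146),(304,146)]:
    d=(atz(W,u,p[2]+.006-.024)-p)[:2]; print("bar near corners x,y",d@ex,d@ey)
print(p)
S=capture("scene"); sc=lambda x,y:(160+x/4,80+y/4)
for u,z in [(sc(335,314),.182),(sc(549,333),.182),(sc(334,354),.166),(sc(548,371),.166)]:
    d=(atz(S,u,z)-p)[:2]; print(d@ex,d@ey)
```

```text
bar near corners x,y -0.05802646735911917 -0.009478968060779922
bar near corners x,y -0.058037838981995694 0.010229374448659392
[0.53441089 0.07992272 0.20004774]
-0.05654209387180568 0.0012402335042469013
0.05871766488937081 0.0034582137625444776
-0.05504237923704895 -0.012850526808074754
0.06017879426037261 -0.00879557288777361
```

View pics/w9b.png

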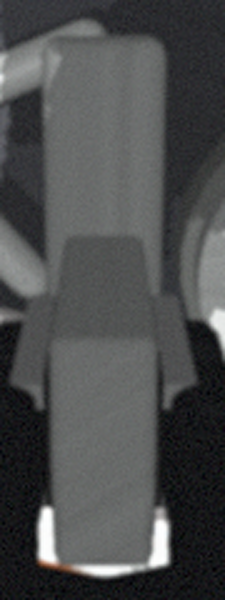

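Request:
{"fn": "apply_moves", "kwargs": {"increments": [[0,-0.0005,0.04,0,0,0,0.5],[0,-0.0005,0.09,0,0,0,0.5],[0,-0.0005,0.1,0,0,0,0.5],[0,-0.0005,0.1,-0.04,0,0,0.5],[0,-0.0005,0.1,-0.07,0,0,0.5],[0,-0.0005,0.1,-0.088,0,0,0.5],[0,-0.0005,0.1,-0.088,0,0,0.5],[0,-0.0005,0.1,-0.088,0,0,0.5]]}}

```text
time_s: 17.42
position: [0.5345, 0.1799, 0.1128]
eef_rot: [-1.548, -0.332, 0.332]
force: [0.0, 0.6, -4.3]
width: 0.0149
```

Run:
```python
from h import *
from scipy.spatial.transform import Rotation as R
s=get_state(); M=R.from_rotvec(s["eef_rot"]).as_matrix(); print(s["time_s"],s["position"],s["force"],s["width"],np.degrees(np.arctan2(M[1,0],M[0,0])))
W=capture("wrist");S=capture("scene")
cv2.imwrite("pics/w10.png",W["color"]);crop(S,240,130,350,210,"s10.png",7)
```

```text
17.425 [0.5344929  0.1799175  0.11280606] [ 0.0394589   0.60211304 -4.28363176] 0.014898217472927867 24.22700774943042
```

View pics/w10.png

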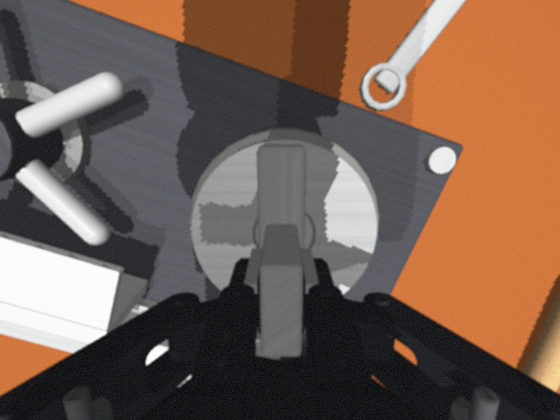

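View pics/s10.png

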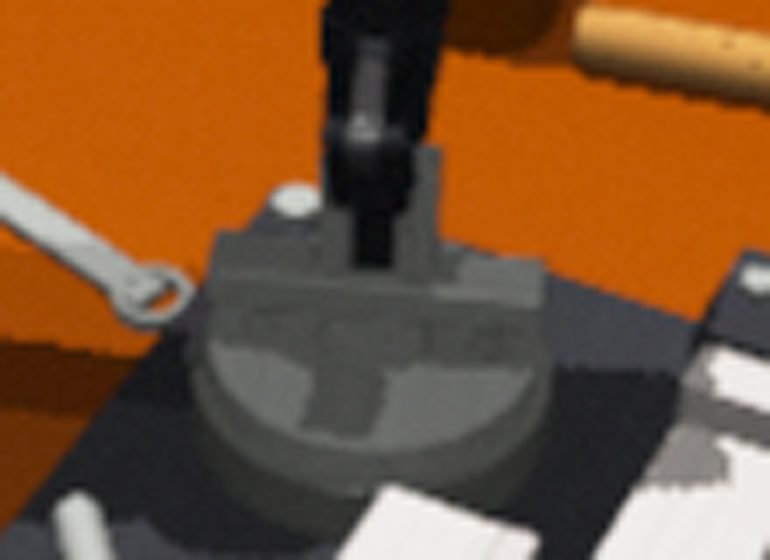

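The wrist view shows the bar centred over the ring and its bore, aligned with the hole line. The scene view shows the pins just above the ring. Inserting slowly.

Request:
{"fn": "apply_moves", "kwargs": {"increments": [[0,-0.0005,0,-0.004,0,0,0],[0,-0.0005,0,-0.007,0,0,0],[0,-0.0005,0,-0.01,0,0,0],[0,-0.0005,0,-0.013,0,0,0],[0,-0.0005,0,-0.013,0,0,0]]}}

```text
time_s: 18.15
position: [0.5339, 0.18, 0.0998]
eef_rot: [-1.548, -0.332, 0.332]
force: [0.2, -0.0, -4.0]
width: 0.0152
```

Request:
{"fn": "apply_moves", "kwargs": {"increments": [[0,0,0,-0.003,0,0,0],[0,0,0,-0.006,0,0,0],[0,0,0,-0.006,0,0,0]]}}

```text
time_s: 18.52
position: [0.534, 0.1801, 0.0941]
eef_rot: [-1.548, -0.332, 0.331]
force: [-0.2, -0.8, 1.2]
width: 0.0149
```

Request:
{"fn": "apply_moves", "kwargs": {"increments": [[0,0,0,-0.002,0,0,0],[0,0,0,-0.002,0,0,0],[0,0,0,-0.002,0,0,0]]}}

```text
time_s: 18.9
position: [0.534, 0.1801, 0.094]
eef_rot: [-1.548, -0.333, 0.33]
force: [-5.6, -1.9, 17.3]
width: 0.0146
```

Run:
```python
from h import *
s=get_state(); print(s["time_s"],s["position"],s["force"],s["moment"],s["q"])
S=capture("scene");crop(S,240,130,350,210,"s11.png",7)
```

```text
18.9 [0.53402467 0.18006052 0.09402699] [-5.64811026 -1.90690137 17.26693175] [-0.41896948  1.46715052  0.06584177] [-0.28793383  0.57103901 -0.1265556   1.85481449  0.10815008  0.72085339
  1.51778781]
```

View pics/s11.png

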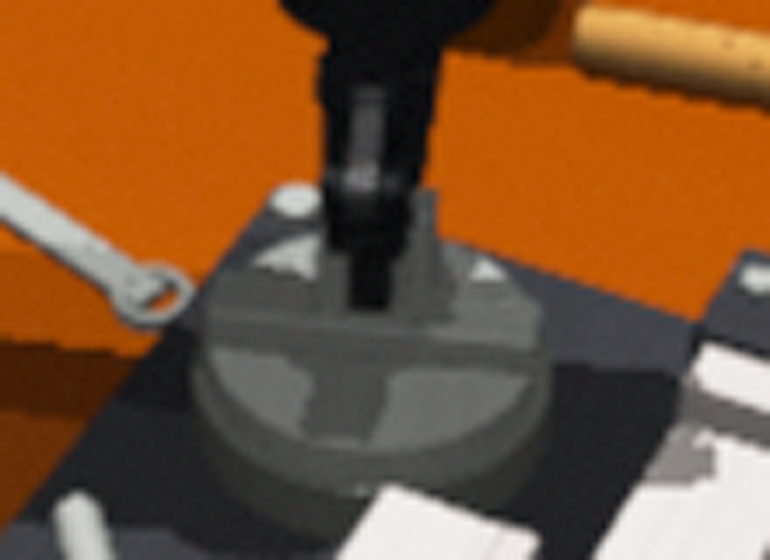

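Pins are home: TCP z is 0.094 as computed and the bar lies on the ring. Turning clockwise.

Request:
{"fn": "apply_moves", "kwargs": {"increments": [[0,0,0,-0.0005,0,0,-4],[0,0,0,-0.0005,0,0,-8],[0,0,0,-0.0005,0,0,-12],[0,0,0,-0.0005,0,0,-16],[0,0,0,-0.0005,0,0,-20],[0,0,0,-0.0005,0,0,-24],[0,0,0,-0.0005,0,0,-28],[0,0,0,-0.0005,0,0,-32],[0,0,0,-0.0005,0,0,-36],[0,0,0,-0.0005,0,0,-40],[0,0,0,-0.0005,0,0,-44],[0,0,0,-0.0005,0,0,-44]]}}

```text
time_s: 20.45
position: [0.534, 0.181, 0.0941]
eef_rot: [-1.556, 0.269, -0.271]
force: [-2.8, 1.7, 5.7]
width: 0.0151
```

```bash
cat > st.py <<'E'
from h import *
from scipy.spatial.transform import Rotation as R
s=get_state(); M=R.from_rotvec(s["eef_rot"]).as_matrix(); print(s["time_s"],s["position"],s["force"],s["moment"],s["width"],np.degrees(np.arctan2(M[1,0],M[0,0])),s["q"][6])
E
python3 st.py
```

```text
20.45 [0.53400392 0.18099123 0.09406017] [-2.7597056   1.66324949  5.71614613] [ 0.58389614  0.69332706 -0.09856619] 0.01509403939725332 -19.70752724940881 0.9326130498288753
```

Request:
{"fn": "apply_moves", "kwargs": {"increments": [[0,0,-0.0005,-0.0005,0,0,-3],[0,0,-0.0005,-0.0005,0,0,-6],[0,0,-0.0005,-0.0005,0,0,-8],[0,0,-0.0005,-0.0005,0,0,-8]]}}

```text
time_s: 20.95
position: [0.534, 0.1809, 0.0941]
eef_rot: [-1.539, 0.377, -0.379]
force: [-3.0, 1.0, 5.6]
width: 0.0148
```

```bash
python3 st.py
```

```text
20.95 [0.53399339 0.18092164 0.09405864] [-3.04991678  0.97658925  5.62266967] [0.25132366 0.69702667 0.04302314] 0.014792979263035667 -27.612111376427617 0.8284974299068508
```

Request:
{"fn": "apply_moves", "kwargs": {"increments": [[0,0,0,-0.0005,0,0,-2.5],[0,0,0,-0.0005,0,0,-5],[0,0,0,-0.0005,0,0,-5]]}}

```text
time_s: 21.32
position: [0.534, 0.1809, 0.0941]
eef_rot: [-1.526, 0.444, -0.446]
force: [-3.0, -0.7, 7.0]
width: 0.0152
```

```bash
python3 st.py
```

```text
21.325 [0.53398642 0.18091053 0.09405881] [-2.96757757 -0.7126039   7.02124747] [0.06606177 0.72959917 0.01137112] 0.015166477551209648 -32.53763918019673 0.7633802863262978
```

Request:
{"fn": "apply_moves", "kwargs": {"increments": [[0,0,0,-0.0005,0,0,-2.5],[0,0,0,-0.0005,0,0,-5],[0,0,0,-0.0005,0,0,-5]]}}

```text
time_s: 21.7
position: [0.534, 0.1809, 0.0941]
eef_rot: [-1.512, 0.509, -0.512]
force: [-2.1, -0.6, 5.5]
width: 0.0154
```

```bash
python3 st.py
python3 - <<'E'
from h import *
W=capture("wrist");S=capture("scene"); cv2.imwrite("pics/w12.png",W["color"]);crop(S,240,130,350,210,"s12.png",7)
E
```

```text
21.7 [0.53397737 0.18092333 0.09408257] [-2.08009023 -0.63302852  5.52348404] [-0.06387975  0.76031177  0.84401337] 0.015413564836607468 -37.33956038694605 0.6994230177845132
```

View pics/s12.png

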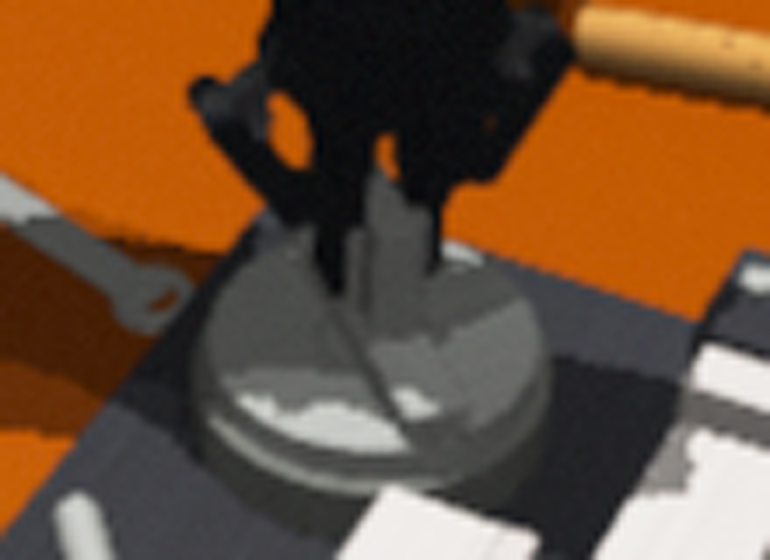

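Request:
{"fn": "apply_moves", "kwargs": {"increments": [[0,0,0,-0.0005,0,0,-2],[0,0,0,-0.0005,0,0,-4],[0,0,0,-0.0005,0,0,-4],[0,0,0,-0.0005,0,0,-4]]}}

```text
time_s: 22.3
position: [0.5344, 0.1806, 0.0942]
eef_rot: [-1.5, 0.557, -0.562]
force: [-1.2, -1.4, 6.5]
width: 0.0152
```

```bash
python3 st.py
```

```text
22.3 [0.53439932 0.18063566 0.09420703] [-1.22728288 -1.43676567  6.54749849] [-0.37394251  0.44714997  1.5952451 ] 0.015206701954575292 -40.99280667778497 0.6504717677583204
```

Request:
{"fn": "apply_moves", "kwargs": {"increments": [[0,0,0,0,0,0,-2],[0,0,0,0,0,0,-4],[0,0,0,0,0,0,-4],[0,0,0,0,0,0,-4]]}}

```text
time_s: 22.8
position: [0.5344, 0.1807, 0.0943]
eef_rot: [-1.486, 0.608, -0.614]
force: [-2.6, -3.7, 4.7]
width: 0.0151
```

```bash
python3 st.py
python3 - <<'E'
from h import *
W=capture("wrist");S=capture("scene");T=capture("top"); cv2.imwrite("pics/w13.png",W["color"]);crop(S,240,130,350,210,"s13.png",7);crop(T,190,130,360,260,"t13.png")
E
```

```text
22.8 [0.53438611 0.18065135 0.09434311] [-2.58521393 -3.67640787  4.68865505] [-0.62690678  0.53001552  3.92191794] 0.01510509296406354 -44.76183491623032 0.5996133043275976
```

View pics/w13.png

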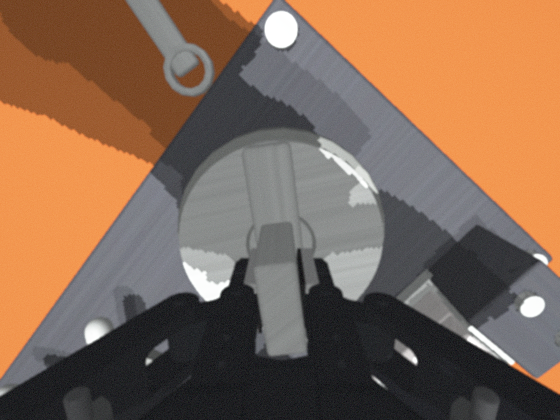

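View pics/s13.png

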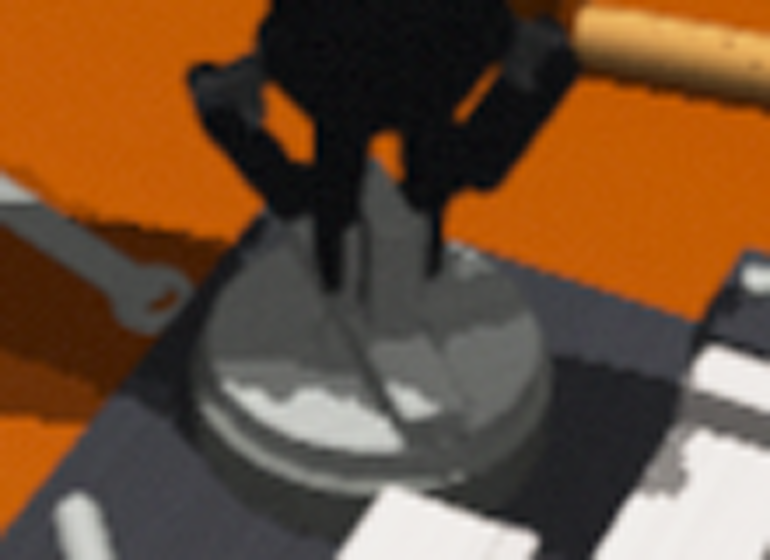

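Moment reached 3.9 N m with no further movement, and the spanner only twisted in the grip, so the ring is at its stop. Unloading.

Request:
{"fn": "apply_moves", "kwargs": {"increments": [[0,0,0,0,0,0,2],[0,0,0,0,0,0,4],[0,0,0,0,0,0,5],[0,0,0,0,0,0,5]]}}

```text
time_s: 23.45
position: [0.5344, 0.1806, 0.0942]
eef_rot: [-1.504, 0.542, -0.548]
force: [-0.4, 0.7, 0.5]
width: 0.0151
```

```bash
python3 st.py
python3 - <<'E'
from h import *
W=capture("wrist"); cv2.imwrite("pics/w14.png",W["color"])
E
```

```text
23.45 [0.53439567 0.18061943 0.09423655] [-0.35191082  0.66512834  0.51812966] [-0.08402508  0.25423758  0.99723591] 0.015118992211982273 -39.891423556142925 0.664788195898541
```

View pics/w14.png

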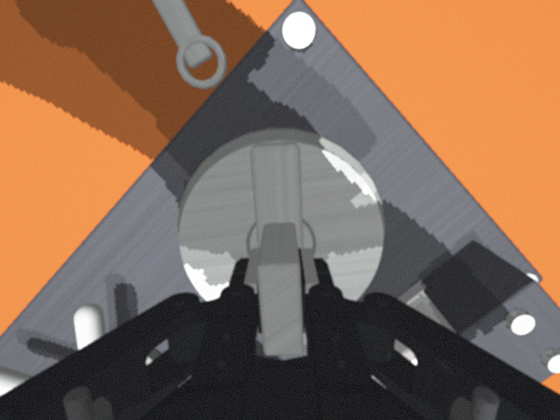

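Request:
{"fn": "apply_moves", "kwargs": {"increments": [[0,0,0,0,0,0,2],[0,0,0,0,0,0,4.5],[0,0,0,0,0,0,4.5],[0,0,0,0.003,0,0,4.5],[0,0,0,0.008,0,0,4.5],[0,0,0,0.014,0,0,4.5],[0,0,0,0.03,0,0,4.5],[0,0,0,0.07,0,0,4.5],[0,0,0,0.106,0,0,4.5],[0,0,0,0.106,0,0,4.5]]}}

```text
time_s: 24.75
position: [0.5362, 0.181, 0.2041]
eef_rot: [-1.514, 0.477, -0.491]
force: [-0.2, -0.8, -3.9]
width: 0.0152
```

```bash
python3 st.py
python3 - <<'E'
from h import *
W=capture("wrist");S=capture("scene");T=capture("top"); cv2.imwrite("pics/w15.png",W["color"]);crop(S,200,100,400,250,"s15.png",4);crop(T,190,130,360,260,"t15.png")
E
```

```text
24.75 [0.53619009 0.18100397 0.2040608 ] [-0.1871203  -0.80296568 -3.90285379] [-0.01175871  0.04686529 -0.02328326] 0.015247291299614283 -35.39585643560537 0.6927625867979001
```

View pics/w15.png

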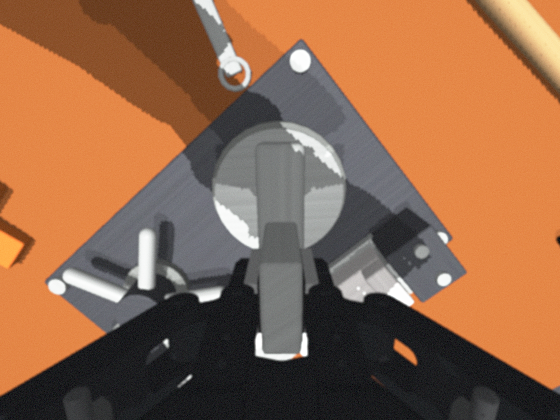

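View pics/s15.png

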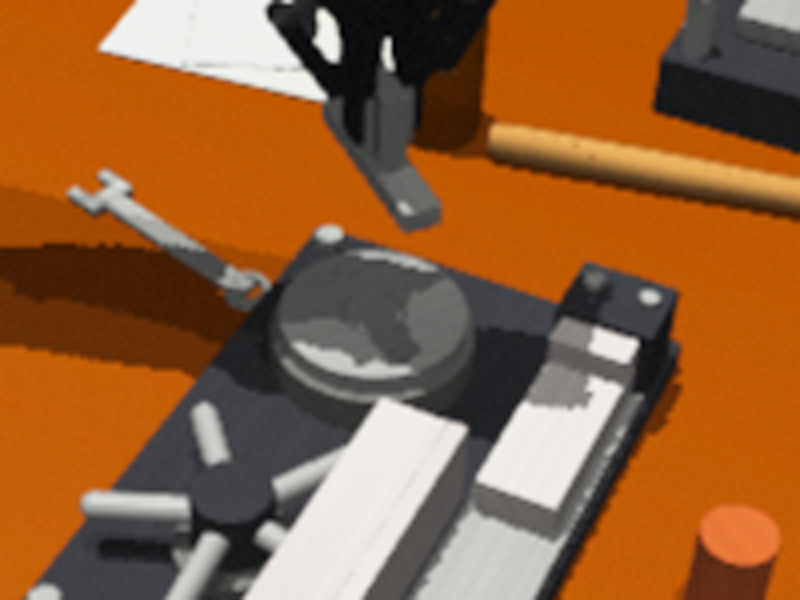

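Request:
{"fn": "apply_moves", "kwargs": {"increments": [[0,-0.009,-0.045,0,0,0,6],[0,-0.02,-0.1,0,0,0,12],[0,-0.032,-0.155,0,0,0,20],[0,-0.044,-0.21,0,0,0,28],[0,-0.056,-0.265,0,0,0,36],[0,-0.068,-0.32,0,0,0,44],[0,-0.078,-0.375,0,0,0,48.1],[0,-0.0885,-0.42,0,0,0,48.1],[0,-0.0885,-0.435,0,0,0,48.1],[0,-0.0885,-0.435,0,0,0,48.1],[0,-0.0885,-0.435,-0.04,0,0,48.1],[0,-0.0885,-0.435,-0.04,0,0,48.1]]}}

```text
time_s: 26.4
position: [0.4439, -0.2513, 0.1573]
eef_rot: [-1.561, -0.175, 0.178]
force: [-0.4, -0.1, -3.9]
width: 0.0151
```

```bash
python3 st.py
python3 - <<'E'
from h import *
W=capture("wrist");S=capture("scene");T=capture("top"); cv2.imwrite("pics/w16.png",W["color"]);crop(S,200,140,400,290,"s16.png",4);crop(T,190,130,360,260,"t16.png")
E
```

```text
26.4 [ 0.44390309 -0.25127523  0.15730645] [-0.36345779 -0.06164857 -3.9076907 ] [0.01875801 0.06909923 0.05312842] 0.01513891453367228 12.892011459898066 2.3171713516113086
```

View pics/w16.png

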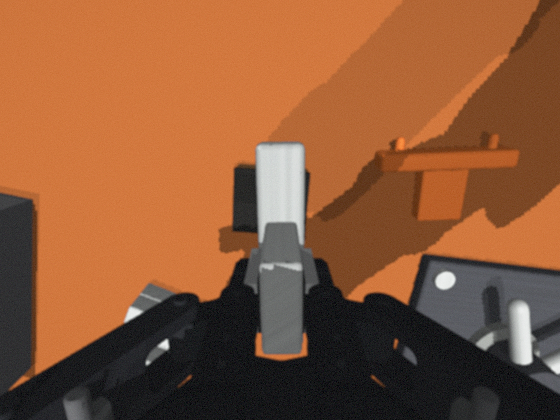

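View pics/t16.png

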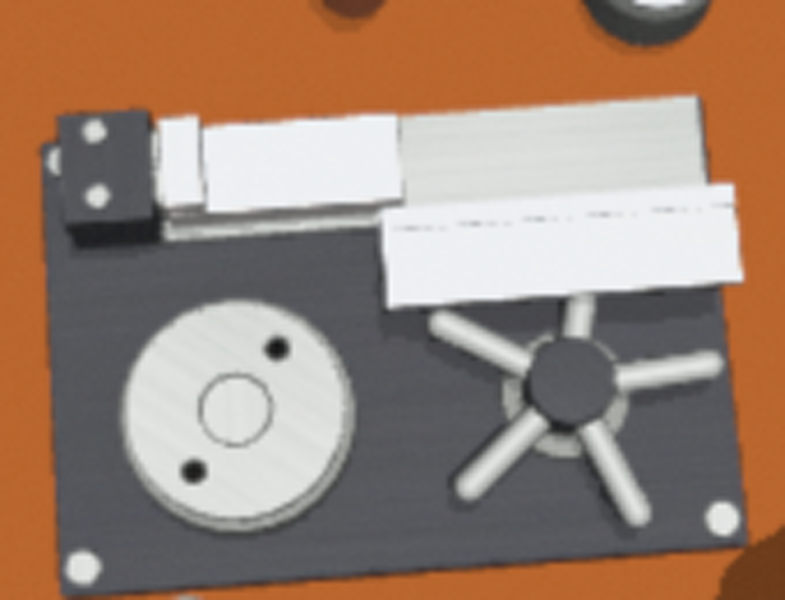

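View pics/s16.png

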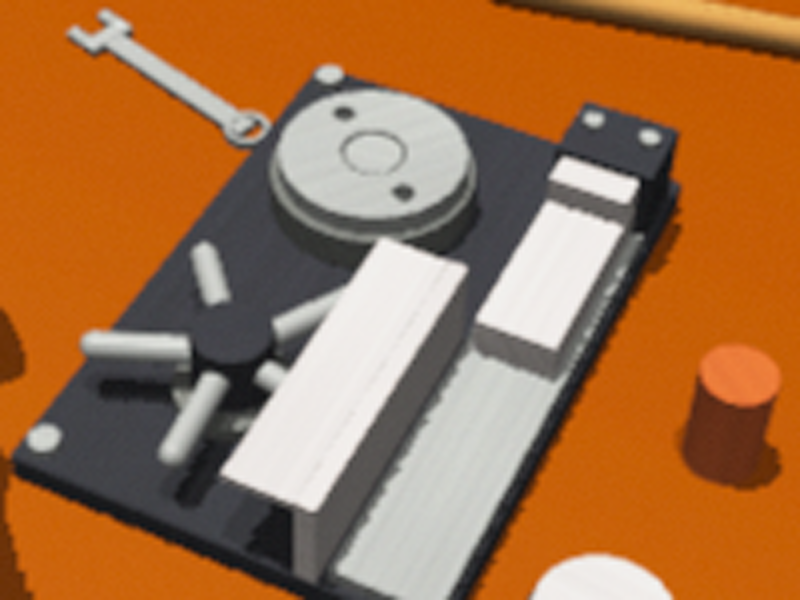

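Run:
```python
from h import *
T=capture("top"); t=lambda x,y:np.array([190+x/4.615,130+y/4.615])
a,b=atz(T,t(278,349),.06),atz(T,t(194,471),.06); print("ring",np.linalg.norm(a-b),np.degrees(np.arctan2(*(a-b)[1::-1])))
for pts in ([(430,338),(710,343),(482,503),(656,505)],[(440,322),(712,363),(468,492),(640,517)]):
  hub=np.mean([atz(T,t(571,383),.074)],0)
  print([round(float(np.degrees(np.arctan2(*((atz(T,t(*p),.055)-hub)[1::-1])))),1) for p in pts])
```

```text
ring 0.07951538721394756 -32.553251763095986
[70.3, -70.8, 143.8, -142.7]
[62.8, -78.6, 136.8, -150.6]
```

```bash
python3 st.py
```

```text
26.6 [ 0.44612039 -0.25401283  0.16083199] [-0.86462925 -0.16747284 -3.37360588] [-0.02595308 -0.06572362 -0.04334438] 0.015106072000952347 12.799281709770884 2.3176227045056423
```

Request:
{"fn": "apply_moves", "kwargs": {"increments": [[0,0.0013,0,-0.03,0,0,0],[0,0.0013,0,-0.06,0,0,0],[0,0.0013,0,-0.08,0,0,0],[0,0.0013,0,-0.09,0,0,0],[0,0.0013,0,-0.094,0,0,0],[0,0.0013,0,-0.096,0,0,0],[0,0.0013,0,-0.096,0,0,0]]}}

```text
time_s: 27.48
position: [0.4477, -0.2542, 0.0654]
eef_rot: [-1.567, -0.18, 0.171]
force: [-0.5, -1.0, -4.6]
width: 0.015
```

```bash
python3 st.py;python3 - <<'E'
from h import *
W=capture("wrist");S=capture("scene"); cv2.imwrite("pics/w17.png",W["color"]);crop(S,90,250,200,340,"s17.png",6)
E
```

```text
27.475 [ 0.44773949 -0.25420291  0.06538734] [-0.51830313 -0.95779701 -4.62580478] [-0.04447551 -0.03359642  0.03245981] 0.015040974087612492 12.797271227024144 2.3328956159015934
```

View pics/w17.png

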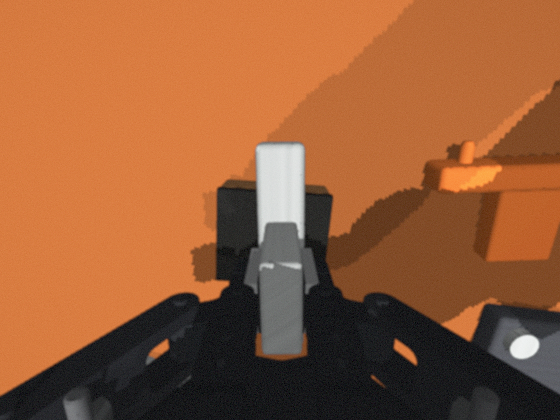

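View pics/s17.png

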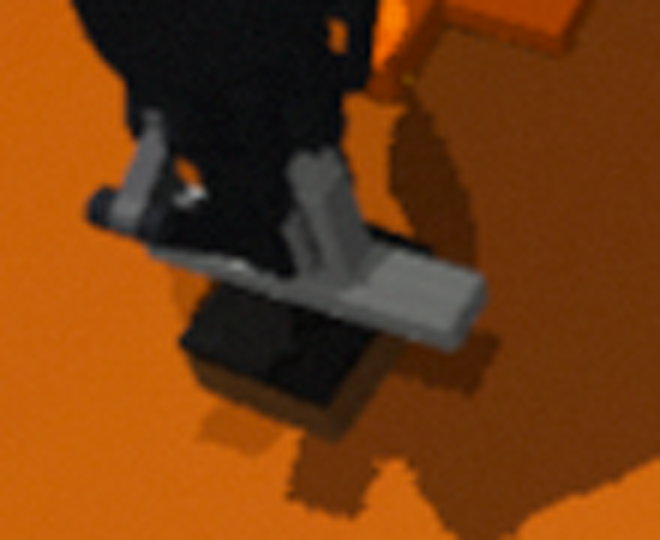

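Still about 1–2 mm above the rest, since the full weight is carried. Lower until it bears, then open gently.

Request:
{"fn": "apply_moves", "kwargs": {"increments": [[0,0,0,-0.001,0,0,0],[0,0,0,-0.002,0,0,0],[0,0,0,-0.002,0,0,0]]}}

```text
time_s: 27.95
position: [0.448, -0.2543, 0.0641]
eef_rot: [-1.567, -0.18, 0.17]
force: [-1.9, 0.9, 4.0]
width: 0.0152
```

```bash
python3 st.py
```

```text
27.95 [ 0.4479642  -0.25431772  0.06407646] [-1.8706075   0.90719136  4.04329768] [0.22647143 0.37989088 0.03392191] 0.015171869885274896 12.794742426065705 2.333208447693377
```

Request:
{"fn": "apply_moves", "kwargs": {"increments": [[0.3,0,0,0.001,0,0,0],[0.5,0,0,0.001,0,0,0],[0.6,0,0,0.001,0,0,0],[0.7,0,0,0.001,0,0,0],[0.7,0,0,0.02,0,0,0],[0.7,0,0,0.06,0,0,0],[0.7,0,0,0.12,0,0,0],[0.7,0,0,0.18,0,0,0],[0.7,0,0,0.18,0,0,0]]}}

```text
time_s: 29.08
position: [0.45, -0.2556, 0.2488]
eef_rot: [-1.572, -0.186, 0.164]
force: [0.2, -0.5, -0.1]
width: 0.0595
```

```bash
python3 st.py;python3 - <<'E'
from h import *
W=capture("wrist");S=capture("scene");T=capture("top"); cv2.imwrite("pics/w18.png",W["color"]);cv2.imwrite("pics/s18.png",S["color"]);cv2.imwrite("pics/t18.png",T["color"])
crop(W,220,110,340,250,"w18a.png",4.28)
E
```

```text
29.075 [ 0.44995351 -0.25562705  0.24878533] [ 0.17487164 -0.52827117 -0.05410571] [-0.0042862   0.01860056  0.06154015] 0.05949384252438045 12.782125606102065 2.30553651419276
```

View pics/w18a.png

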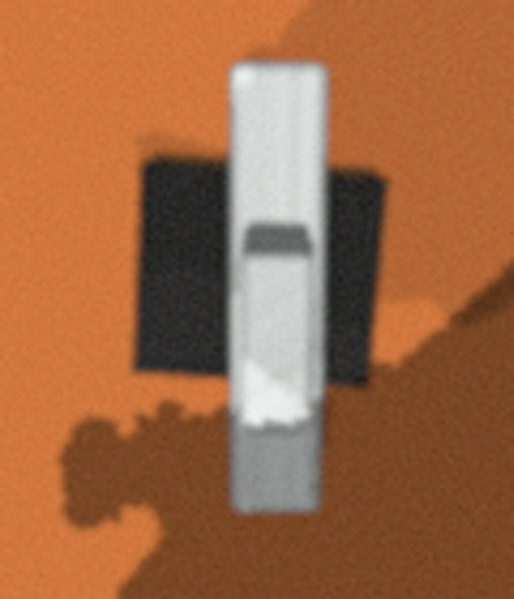

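View pics/s18.png

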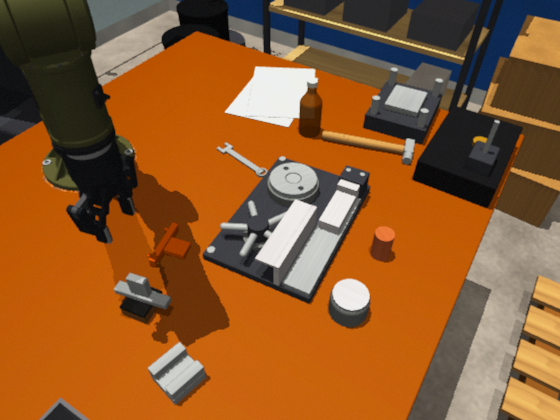

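View pics/t18.png

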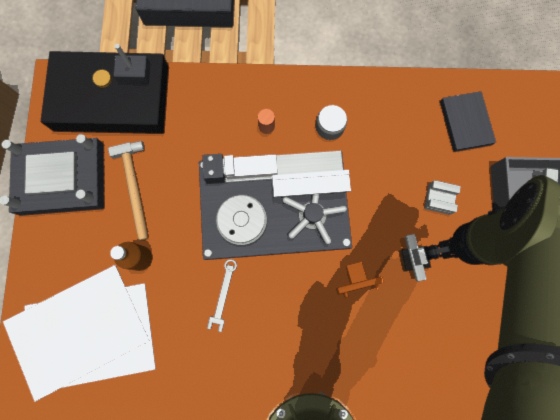

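Run:
```python
from h import *
a=cv2.imread("pics/t18.png"); b=cv2.imread("pics/top0.png")
for n,(x0,y0,x1,y1) in dict(tin=(315,100,350,140),electrode=(255,105,278,135),hammer=(105,138,150,240),vblock=(422,178,464,216),wrench=(205,258,240,333),fixture_base=(198,236,352,260)).items():
    A=cv2.cvtColor(a[y0:y1,x0:x1],6).astype(np.float32);B=cv2.cvtColor(b[y0:y1,x0:x1],6).astype(np.float32); print(n,cv2.phaseCorrelate(A,B))
print(finish_job())
```

```text
tin ((0.04448099865826549, 0.024481476489000897), 0.9916524623003271)
electrode ((-0.057144943694719785, 0.02261907131494212), 0.9918693307373259)
hammer ((0.509886729588235, 0.024591585902847157), 0.9826833570935599)
vblock ((0.5058554342017416, -0.043643302222015734), 0.9850697117381626)
wrench ((0.029418462260277778, -0.23804241298985573), 0.6235270878120704)
fixture_base ((0.2321594919924621, 0.05939829741935476), 0.38346837560335795)
the job is handed in; nothing more can be done
None
```

The clamp is closed, the lock ring is turned to its stop, and the spanner is back on its rest. I handed the job in at about 29 s of the 72 s allowed; no verdict was reported.

- **Clamp:** I turned the star wheel clockwise with two spoke pushes, about 3.9 rad in total. The last push met the end stop at about 15 N. In the top and scene views the jaw sits against the block.
- **Lock ring:** The pins went fully home, with the bar resting on the ring at the computed height. The ring turned about 57° (0.99 rad). At the stop the moment rose to 3.9 N m without the ring turning further. After unloading and lifting, the holes were at -33°, which fits the stop within the measuring error.
- **Spanner:** It lies on its rest at the yaw it was taken from and within about 2 mm of that position. The gripper was clear above it, touching nothing.
- **Other objects:** The tin, electrode, hammer and vee block shifted half a pixel or less between the first and last top views. The wrench comparison was weaker (match 0.62) because the arm's shadow had changed, though it looks unmoved. I checked the oil bottle only by eye, and it looks unmoved.
- **Orange look-alike:** It toppled onto its side by itself in the first seconds, before the arm had moved. I never touched it.

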